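Fit the air nipples to the cask leak-test header

TASK

Make the cask leak-test header ready: raise the red vent lever fully and leave it up while you work; stand each air nipple from the oak block down in an outlet of its own, run that outlet's captive brass nut clockwise to finger-tight with the fingers alone, then nip it up a further eighth of a turn or more with the spanner, never with the fingers. When all are tight, lay the spanner flat on its rubber mat and lower the vent lever fully; leave unused outlets' nuts and all else on the bench alone.

Things in the scene. Friction and masses are not known exactly. Their poses are not given: they have to be found in the camera images.
- header: leak-test header, fixed: blue 42 mm pipe along its own y on a 110 x 520 x 12 mm oak board; origin mid-underside of the board; x points away from the robot. Three outlets u1, u2, u3 at y = -170, -65, +40 mm; vent valve at y = +200 mm, its lever hinged about header y, 88 mm above the bench. Pipe top 61 mm above the bench
- n1: steel air nipple, 60 mm high, 100 g, standing in a 22 mm high oak block (may be None: absent): threaded foot 24 mm wide, 18 mm high (16 mm of it sunk in the block's hole), above it a 20 mm round body to 40 mm height, then a 15 mm tip; origin at the underside of the foot, z up. Seated in an outlet its foot is down inside the nut
- n2: second air nipple, as n1 (None if absent)
- n3: third air nipple, as n1 (None if absent)
- vent (a joint): red-knobbed easing lever of the brass vent valve on the header's left end. 0 = down, level, pointing along header -x (toward the robot): valve shut; grows as the knob is raised, to the stop at 1.2 rad: vented. Stays where it is left (about 2 N at the knob moves it)
- vent_knob (a point): centre of the lever's knob, a cross cylinder of 16 mm diameter and 20 mm length along header y, at the end of the lever, 75 mm from the hinge; the lever arm itself is 8 mm wide
- block: oak block the nipples stand in, fixed, 50 x 150 x 22 mm, origin mid-underside; three 27 mm holes, 16 mm deep, at its y = -50, 0, +50 mm; leave it
- mat: black rubber mat for the spanner, fixed, 160 (its x) x 320 (its y) x 4 mm; origin in the middle of its underside
- spanner: steel open-ended spanner, 260 mm, about 420 g, lying flat; origin on its underside below the balance point; x points along it to the jaw, z up. Handle 22 mm wide, 8 mm thick (1 to 9 mm up), x = -140 to +60 mm; head 66 mm wide, 10 mm thick; straight jaw 43 mm wide, open to +x, floor at x = 78.5 mm, tips at x = 121 mm; fully on a nut, the nut's axis is at x = 100 mm
- u1: outlet 1, fixed upright 27 mm spigot with a captive brass hex nut round its top (41 mm across flats, 28 mm bore, 26 mm high, mid-height 103 mm above the bench, open above); origin on the axis, 54 mm above the bench; the seat inside the nut is 98 mm above the bench. Own x goes squarely through a flat when run + nip = 0 (flats every 60 degrees); the nut turns clockwise by run + nip
- u1_run (a joint): how far the nut of u1 is run down, rad: grows as the nut is turned clockwise seen from above; 2.6 = finger-tight, against its stop. Turns lightly (about 0.12 N m)
- u1_nip (a joint): how far the nut of u1 has been tightened beyond finger-tight, rad clockwise: starts at 0, stop at 1.3; stiff (about 0.8 N m) and begins when run is at its stop. The nut's whole turn is run + nip; turning back undoes run
- u2: outlet 2, like u1. A white dot on the nut's top marks the flat that faces the outlet's own x when run + nip = 0. The spigot below the nut is no wider than 33 mm
- u2_run (a joint): as u1_run, for u2
- u2_nip (a joint): as u1_nip, for u2
- u3: outlet 3, like u1
- u3_run (a joint): as u1_run, for u3
- u3_nip (a joint): as u1_nip, for u3
- bung1: oak bung, a 52 mm wide, 42 mm high tapered plug; leave alone; origin at its underside
- bung2: second oak bung, same size; leave alone; origin at its underside
- driver: hoop driver, 28 mm square oak stock with a steel blade, 120 mm long; leave alone; origin at its underside
- oilcan: red can, 60 mm wide, 100 mm high; leave alone; origin at its underside
- brush: wooden bench brush, 220 mm long, 22 mm high; leave alone; origin at its underside
- coupling: spare brass coupling standing on its own, 44 mm wide, 60 mm high; leave alone; origin at its underside

How it is judged:
By the outcome, as a careful person would: the job done as asked, in the order asked, and still so for the second after the job is handed in, with the robot touching nothing.
Of n1, n2, n3 only 2 to 3 are there at a start; the rules pass over those that are not, and their reading is None.
At some moment in a run one of spanner may be knocked a few centimetres aside while the robot is not near it.
It also fails if it takes over 210 s, if anything falls off the work surface, if the arm or the gripper's body presses on something with over 40 N, if the wrist force passes 120 N, or if a joint passes its speed limit or range.

ROBOT

A 6-joint arm with a two-finger parallel gripper is mounted at the origin on the work surface. World frame = base frame: x ahead of the robot, y to its left, z up, the work surface at z = 0. Lengths are in m, angles in rad, forces in N, time in s.
With the tool pointing down it reaches from about 0.35 to 0.95 m from the base axis. Payload 17.4 kg.
Tool frame: the origin (TCP) lies midway between the tips of the shut fingers; the grasp point (between the pads) lies 19 mm behind it (robot.hold_point_z is the distance from the TCP to the grasp point, in m); z points along the fingers, y is the line along which they close (so a half turn about z gives the same grasp; the last joint's range is limited). The gripper opens to 93 mm and grips with 3 to 60 N. Pads are 15 mm wide; open, the fingers measure 128 mm over their backs; the gripper's body (75 mm by 188 mm) begins 65 mm behind the grasp point.
Start: joints at [1.064, 0.116, 1.442, -0, 1.584, -0.038], TCP at [0.305, 0.602, 0.219] pointing down, gripper open.
Joint ranges: [-2.83, 2.83], [-0.83, 2.19], [0.07, 2.5], [-1.14, 4.28], [0.01, 3], [-2.97, 2.97]. Speed limits (rad/s): [1.89, 1.89, 2.22, 3.14, 3.14, 3.14].

INTERFACE

Orientations are given as a unit quaternion [w, x, y, z].
In Python, from bench import robot, optics gives the robot as it stands. The module is installed in compiled form; this text tells all that it offers.
- The arm moves only by the tool servo_tool, never from a script. Its argument "rows" is a list that holds one entry, the list of rows, each a list of 7 numbers: the shift along the tool's x, y, z in m, then the turn, a rotation vector about the tool's x, y, z in rad, then the opening in per cent of the stroke, from 0 (shut) to 100 (fully open). A call has 1 to 20 rows; each row is the pose to reach, as a shift and turn from the pose commanded when the call began, along the tool's axes at that moment; what a row does not reach only later rows make up. A row lasts 1/8 s, in which the tool goes at most 62.5 mm and 10.7 degrees, less where a joint would pass 70% of its speed; a pose out of reach is approached as far as the arm can. A call with a gripper value outside its range is refused whole. The fingers move at their own pace and stop on an object; "newtons" is the grip in N (left out, the last holds). Time passes only in rows, so rows that repeat a pose let the fingers close. It gives the time, the measured TCP pose, the force, the opening and the grip force at its end, in the units of the state.
- robot.get_state(): the state, without advancing time (a new reading comes with each control period).
- optics.get_image(name): name is "scene" or "side" or "wrist"; returns the picture (480x640x3 uint8, red, green, blue); there is no depth.
- optics.camera_params(name): a dict with "fx", "fy", "cx", "cy" (pixels), "R" (3x3) and "t" (3): a world point X has camera coordinates R X + t. Camera axes: x right, y down, z forward; pixel columns grow to the right and rows downward; lengths in m; the calibration is good to about 2 mm. A picture is of the moment at which its call begins: read the wrist's pose just before it. camera_params takes no time and is no camera call; for the wrist camera it gives the pose at the moment of the call.
- robot.job_done(): hands the job in; it is judged then, once.
The state is a dict: "clock": time; "qpos": joint angles; "joint_velocities": joint speeds; "effort": joint torques, N m; "eef_pos": TCP position; "ee_rot": TCP orientation; "contact_force": force on the tool from outside, world axes, zero at the start; "torque": the same for the moment, N m; "opening": finger opening in m; "finger_force": force on a finger pad.
Only numpy, scipy, OpenCV 4.12 (cv2) and the standard library are available. Lean on these libraries where they do the work, as an engineer would, in place of code of your own. Each camera call takes 0.05 s, during which the arm holds its last target. There are 200 camera calls.

## Working session

There is one attempt and no reset: what is moved stays moved. The work goes in short steps, Python scripts to look and compute and a tool call to move; the robot and the scene stay as the last step left them, time stands still between calls to the robot, and variables do not carry over. Pictures are saved under pics/ and viewed, at most 14 in all, crops included, and the job is handed in when it is done.

Besides the shell and the picture viewer there is one more tool, called after "Call:" by a JSON object that holds its "api" and its "payload". servo_tool: Moves the arm, as the interface text tells. Its arguments: {"type":"object","properties":{"rows":{"type":"array","items":{"type":"array","items":{"type":"array","items":{"type":"number"}}}},"newtons":{"type":"number"}},"required":["rows"]}

```bash
mkdir -p pics; ls; python3 - <<'E'
from bench import robot, optics
import cv2
s=robot.get_state(); print(s['clock'],s['eef_pos'],s['ee_rot'],s['opening'])
for n in ("scene","side","wrist"):
    p=optics.camera_params(n); im=optics.get_image(n); cv2.imwrite(f'pics/{n}0.png',im[:,:,::-1]); print(n,p)
E
```

```text
pics
0.0 [0.30490114 0.60199096 0.21789884] [-1.63613150e-04  2.32272251e-01  9.72650637e-01 -5.59415899e-04] 0.0929967398079405
scene {'fx': 596.9940416064127, 'fy': 596.9940416064127, 'cx': 312.07195058529874, 'cy': 244.681103133021, 'R': array([[-0.86145171,  0.50782425,  0.00393404],
       [ 0.42089201,  0.71827537, -0.554013  ],
       [-0.28416696, -0.47559964, -0.83249872]]), 't': array([ 0.56506801, -0.1588152 ,  1.38130446])}
side {'fx': 523.3346107353846, 'fy': 523.3346107353846, 'cx': 334.48271280372853, 'cy': 237.95223595270218, 'R': array([[ 0.77600496, -0.63059148, -0.01306438],
       [-0.48941889, -0.58895425, -0.643119  ],
       [ 0.39785104,  0.50545749, -0.7656548 ]]), 't': array([-0.4822961 ,  0.32983139,  1.02666321])}
wrist {'fx': 361.574525868353, 'fy': 361.574525868353, 'cx': 316.36494526278085, 'cy': 236.68397857596176, 'R': array([[ 0.45215303,  0.89193785, -0.00212292],
       [ 0.85155621, -0.43097172,  0.29852203],
       [ 0.26534818, -0.13678543, -0.95440038]]), 't': array([-0.67463186, -0.03490805,  0.39314859])}
```

View pics/scene0.png

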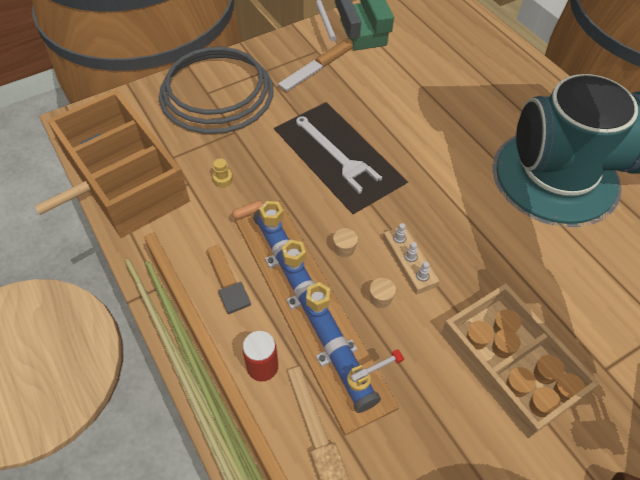

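View pics/side0.png

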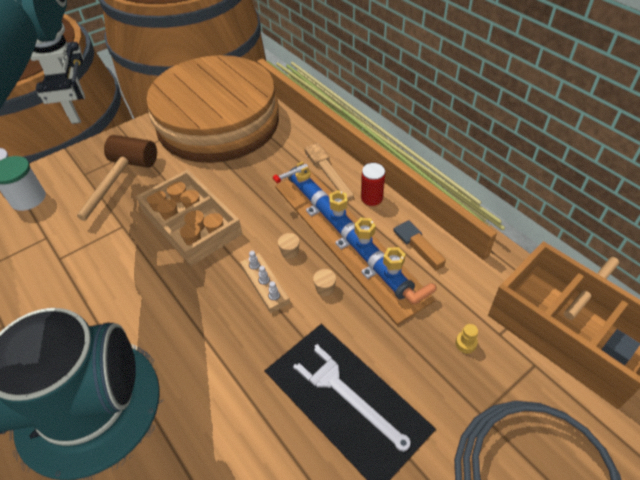

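```bash
cat > h.py <<'E'
import numpy as np, cv2
from bench import robot, optics
def ray(p,uv):
    d=np.array([(uv[0]-p['cx'])/p['fx'],(uv[1]-p['cy'])/p['fy'],1.]); R=np.array(p['R'])
    return -R.T@np.array(p['t']), R.T@d
def plane(p,uv,z):
    c,d=ray(p,uv); return c+d*(z-c[2])/d[2]
def proj(p,X):
    c=np.array(p['R'])@np.array(X)+p['t']; return np.array([p['fx']*c[0]/c[2]+p['cx'],p['fy']*c[1]/c[2]+p['cy']])
def tri(p,a,q,b):
    c,d=ray(p,a); e,f=ray(q,b)
    s=np.linalg.lstsq(np.c_[d,-f],e-c,rcond=None)[0]
    return (c+d*s[0]+e+f*s[1])/2
def blobs(im,lo,hi,amin=15):
    hsv=cv2.cvtColor(im,cv2.COLOR_RGB2HSV); m=cv2.inRange(hsv,np.array(lo),np.array(hi))
    n,l,st,c=cv2.connectedComponentsWithStats(m)
    return m,[(st[i,4],c[i].round(1),st[i,:4]) for i in range(1,n) if st[i,4]>=amin]
def snap(n,name):
    p=optics.camera_params(n); im=optics.get_image(n); cv2.imwrite(f'pics/{name}.png',im[:,:,::-1]); return p,im
def pose(s=None):
    from scipy.spatial.transform import Rotation as Ro
    s=s or robot.get_state(); w,x,y,z=s['ee_rot']; return np.array(s['eef_pos']),Ro.from_quat([x,y,z,w])
E
python3 - <<'E'
import cv2
from h import *
for n in ('scene','side'):
    im=cv2.imread(f'pics/{n}0.png')[:,:,::-1].copy()
    for nm,lo,hi in (('brass',(20,130,110),(30,255,255)),('red',(0,200,120),(4,255,255)),('grey',(90,5,130),(130,70,255)),('wht',(0,0,170),(180,40,255)),('black',(0,0,0),(180,110,55))):
        print(n,nm,[(b[0],*b[1],*b[2]) for b in blobs(im,lo,hi)[1] if b[0]>25][:14])
im=cv2.imread('pics/scene0.png')[95:415,200:450]
cv2.imwrite('pics/sc.png',cv2.resize(im[85:],None,fx=2.5,fy=2.5,interpolation=3))
im=cv2.imread('pics/side0.png')[155:320,230:450]
cv2.imwrite('pics/si.png',cv2.resize(im,None,fx=3.5,fy=3.5,interpolation=3))
E
```

```text
scene brass [(np.int32(417), np.float64(221.4), np.float64(173.0), np.int32(213), np.int32(158), np.int32(19), np.int32(29)), (np.int32(336), np.float64(271.8), np.float64(212.8), np.int32(260), np.int32(201), np.int32(23), np.int32(24)), (np.int32(330), np.float64(294.0), np.float64(252.9), np.int32(282), np.int32(240), np.int32(24), np.int32(26)), (np.int32(323), np.float64(318.6), np.float64(296.2), np.int32(307), np.int32(282), np.int32(23), np.int32(29)), (np.int32(221), np.float64(358.4), np.float64(380.4), np.int32(348), np.int32(365), np.int32(22), np.int32(25))]
scene red []
scene grey []
scene wht [(np.int32(120), np.float64(325.5), np.float64(18.0), np.int32(318), np.int32(0), np.int32(17), np.int32(36)), (np.int32(299), np.float64(552.8), np.float64(5.6), np.int32(535), np.int32(0), np.int32(32), np.int32(17)), (np.int32(412), np.float64(299.9), np.float64(74.2), np.int32(279), np.int32(60), np.int32(43), np.int32(29)), (np.int32(188), np.float64(623.9), np.float64(120.3), np.int32(599), np.int32(95), np.int32(39), np.int32(37)), (np.int32(830), np.float64(339.3), np.floa
[... 6311 characters left out ...]
61), np.int32(20), np.int32(12), np.int32(7)), (np.int32(236), np.float64(247.9), np.float64(43.9), np.int32(231), np.int32(25), np.int32(29), np.int32(31)), (np.int32(626), np.float64(27.9), np.float64(82.1), np.int32(0), np.int32(35), np.int32(66), np.int32(80)), (np.int32(1018), np.float64(68.0), np.float64(72.6), np.int32(36), np.int32(43), np.int32(58), np.int32(56)), (np.int32(28), np.float64(5.9), np.float64(57.2), np.int32(2), np.int32(54), np.int32(11), np.int32(9)), (np.int32(71), np.float64(121.3), np.float64(61.6), np.int32(112), np.int32(54), np.int32(19), np.int32(15)), (np.int32(572), np.float64(95.2), np.float64(123.7), np.int32(36), np.int32(88), np.int32(85), np.int32(71))]
```

View pics/sc.png

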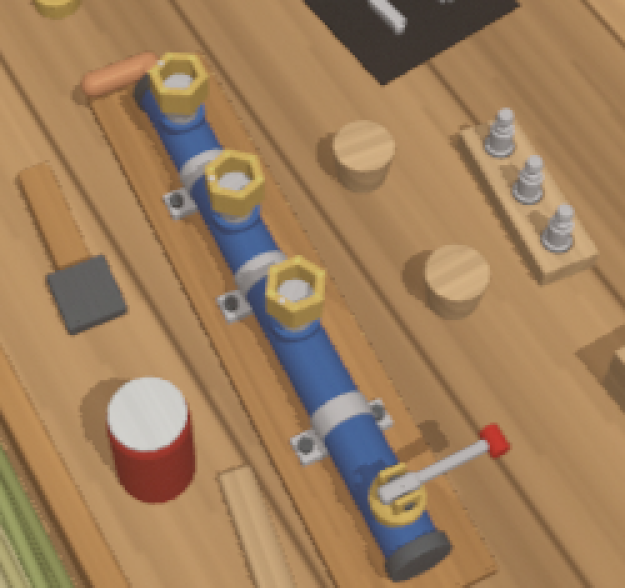

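View pics/si.png

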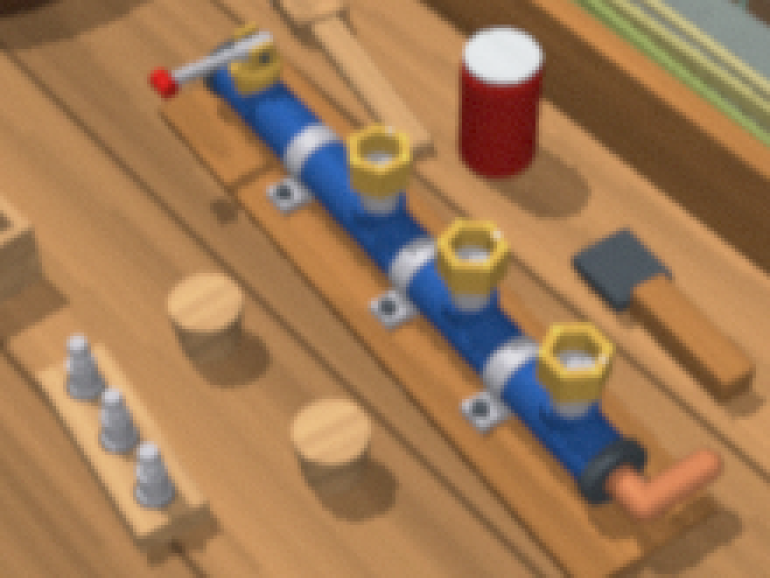

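```bash
python3 - <<'E'
from h import *
P=optics.camera_params('scene');Q=optics.camera_params('side')
A=[(271.8,212.8),(294,252.9),(318.6,296.2)];B=[(393.4,257.8),(364.3,227.8),(338.1,200.5)]
N=np.array([tri(P,a,Q,b) for a,b in zip(A,B)]);print(N.round(4))
d=N[2]-N[0];yaw=np.arctan2(-d[0],d[1]);print('yaw header',yaw, np.linalg.norm(d[:2]))
k=tri(P,(200+494/2.5,180+440/2.5),Q,(276.2,178.3));print('knob',k.round(4))
# nipple tips (tops z=.066) from crops
a=[(200+u/2.5,180+v/2.5) for u,v in ((504,114),(534,162),(564,211))]
b=[(230+u/3.5,155+v/3.5) for u,v in ((150,450),(114,396),(78,342))]
T=np.array([tri(P,x,Q,y) for x,y in zip(a,b)]);print('nip tops',T.round(4))
for x in a: print(plane(P,x,.066).round(4))
for x in b: print(plane(Q,x,.066).round(4))
im=cv2.imread('pics/scene0.png')[:,:,::-1].copy();m,_=blobs(im,(0,0,150),(180,60,255));l=cv2.connectedComponents(m)[1]
l2=l==l[165,355] if l[165,355] else l==l[155,339]
ys,xs=np.where(l2);W=np.array([plane(P,(u,v),.012)[:2] for u,v in zip(xs,ys)])
c=W.mean(0);u,s,vt=np.linalg.svd(W-c,full_matrices=False);t=(W-c)@vt[0];print('spanner',c,vt[0],t.min(),t.max(),len(t))
s=robot.get_state();print(s['qpos'],pose()[1].as_matrix().round(3), -np.array(optics.camera_params('wrist')['R']).T@optics.camera_params('wrist')['t'])
E
```

```text
[[ 0.6504 -0.1673  0.1051]
 [ 0.6591 -0.0628  0.1043]
 [ 0.6672  0.0411  0.1046]]
yaw header -0.08051312241156232 0.20904211238791248
knob [0.6054 0.2066 0.0934]
nip tops [[ 0.4251 -0.0319  0.0654]
 [ 0.4314  0.0181  0.0641]
 [ 0.4381  0.0683  0.0649]]
[ 0.4252 -0.0315  0.066 ]
[0.4318 0.0193 0.066 ]
[0.4387 0.0687 0.066 ]
[ 0.425  -0.0323  0.066 ]
[0.4312 0.0164 0.066 ]
[0.4377 0.0675 0.066 ]
spanner [ 0.40632951 -0.30083674] [-0.13231394  0.99120786] -0.15569254335832322 0.11225665722936344 957
[ 1.06421136e+00  1.16369297e-01  1.44211199e+00 -2.04308458e-05
  1.58397500e+00 -3.78090507e-02] [[-0.892  0.452 -0.   ]
 [ 0.452  0.892 -0.001]
 [ 0.    -0.001 -1.   ]] [0.23044412 0.64046669 0.3843096 ]
```

```bash
cat >> h.py <<'E'
def go(*targets):
    """targets (x,y,z,ydeg): print shift/turn in present tool axes; ydeg = heading of tool y, taken mod 180"""
    s=robot.get_state(); p,R=pose(s); y=R.as_matrix()[:,1]; a0=np.arctan2(y[1],y[0]); print('clock',round(s['clock'],2),'pos',p.round(4),'ydeg',round(np.degrees(a0),2),'q6',round(s['qpos'][5],3),'open',round(s['opening'],4),'F',np.round(s['contact_force'],1),'M',np.round(s['torque'],2))
    for t in targets:
        d=R.inv().apply(np.array(t[:3])-p); q=-(np.radians(t[3])-a0)
        q1=np.arctan2(t[1],t[0]); o=[]
        for k in range(-2,3):
            r=q+k*np.pi
            if abs(r)<3.3: o.append((round(r,4),'q6',round(q1-(a0-r),2)))
        print(t,d.round(4),o)
E
python3 -c "
from h import *
go((.6056,.2072,.19,85.4),(.6056,.2072,.071,85.4))"
```

```text
clock 0.15 pos [0.3049 0.602  0.2181] ydeg 63.14 q6 -0.038 open 0.0931 F [-0.3  0.4  0.3] M [-0.01 -0.01 -0.03]
(0.6056, 0.2072, 0.19, 85.4) [-0.4466 -0.2164  0.0283] [(np.float64(-0.3885), 'q6', np.float64(-1.16)), (np.float64(2.7531), 'q6', np.float64(1.98))]
(0.6056, 0.2072, 0.071, 85.4) [-0.4466 -0.2163  0.1473] [(np.float64(-0.3885), 'q6', np.float64(-1.16)), (np.float64(2.7531), 'q6', np.float64(1.98))]
```

Call:
{"api": "servo_tool", "payload": {"rows": [[[-0.4466, -0.2164, 0.028, 0, 0, -0.3885, 60], [-0.4466, -0.2164, 0.028, 0, 0, -0.3885, 60], [-0.4466, -0.2164, 0.028, 0, 0, -0.3885, 60], [-0.4466, -0.2164, 0.028, 0, 0, -0.3885, 60], [-0.4466, -0.2164, 0.028, 0, 0, -0.3885, 60], [-0.4466, -0.2164, 0.028, 0, 0, -0.3885, 60], [-0.4466, -0.2164, 0.028, 0, 0, -0.3885, 60], [-0.4466, -0.2164, 0.028, 0, 0, -0.3885, 60], [-0.4466, -0.2164, 0.028, 0, 0, -0.3885, 60], [-0.4466, -0.2164, 0.028, 0, 0, -0.3885, 60], [-0.4466, -0.2164, 0.028, 0, 0, -0.3885, 60]]], "newtons": 12}}

```text
clock: 1.52
eef_pos: [0.6051, 0.2084, 0.1908]
ee_rot: [0.0, 0.039, 0.999, 0.0]
contact_force: [-0.0, 0.3, 0.3]
opening: 0.0559
finger_force: 0.0
```

```bash
python3 - <<'E'
from h import *
p,im=snap('wrist','w1')
go((.6056,.2072,.071,85.4))
E
```

```text
clock 1.57 pos [0.6051 0.2084 0.1908] ydeg 85.49 q6 -1.2 open 0.0556 F [-0.1 -0.2  0.1] M [-0.04 -0.03  0.02]
(0.6056, 0.2072, 0.071, 85.4) [-0.0006 -0.0012  0.1198] [(np.float64(-3.1401), 'q6', np.float64(-4.3)), (np.float64(0.0015), 'q6', np.float64(-1.16)), (np.float64(3.1431), 'q6', np.float64(1.98))]
```

View pics/w1.png

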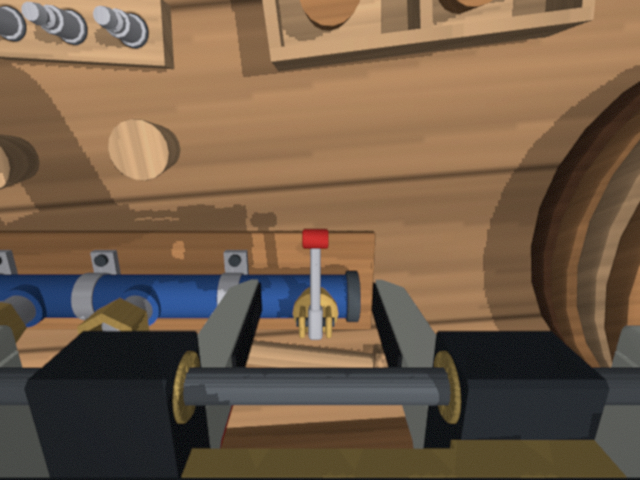

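```bash
python3 - <<'E'
from h import *
p=optics.camera_params('wrist')
im=cv2.imread('pics/w1.png')[:,:,::-1].copy()
b=[x for x in blobs(im,(0,200,120),(5,255,255),60)[1]];print(b)
k=plane(p,(315.5,239),.09);print(k,plane(p,(315.5,310),.09)); 
go((k[0],k[1],.071,85.4))
E
```

```text
[]
[0.60676342 0.20784302 0.09      ] [0.66814432 0.20292673 0.09      ]
clock 1.57 pos [0.6051 0.2084 0.1908] ydeg 85.49 q6 -1.2 open 0.0556 F [-0.1 -0.2  0.1] M [-0.04 -0.03  0.02]
(np.float64(0.6067634244494937), np.float64(0.20784301550433376), 0.071, 85.4) [-0.0017 -0.0005  0.1198] [(np.float64(-3.1401), 'q6', np.float64(-4.3)), (np.float64(0.0015), 'q6', np.float64(-1.16)), (np.float64(3.1431), 'q6', np.float64(1.98))]
```

Call:
{"api": "servo_tool", "payload": {"rows": [[[-0.001, -0.0005, 0.06, 0, 0, 0, 50], [-0.001, -0.0005, 0.12, 0, 0, 0, 50], [-0.001, -0.0005, 0.12, 0, 0, 0, 50], [-0.001, -0.0005, 0.12, 0, 0, 0, 50], [-0.001, -0.0005, 0.12, 0, 0, 0, 0], [-0.001, -0.0005, 0.12, 0, 0, 0, 0], [-0.001, -0.0005, 0.12, 0, 0, 0, 0], [-0.001, -0.0005, 0.12, 0, 0, 0, 0], [-0.001, -0.0005, 0.12, 0, 0, 0, 0]]], "newtons": 15}}

```text
clock: 2.7
eef_pos: [0.6068, 0.207, 0.071]
ee_rot: [0.0, 0.04, 0.999, 0.0]
contact_force: [1.0, 2.5, 2.7]
opening: 0.0199
finger_force: 15.0
```

Call:
{"api": "servo_tool", "payload": {"rows": [[[-0.0015, 0, -0.0149, 0, 0, 0, 0], [-0.0059, 0, -0.0292, 0, 0, 0, 0], [-0.0131, 0, -0.0423, 0, 0, 0, 0], [-0.0227, 0, -0.0538, 0, 0, 0, 0], [-0.0345, 0, -0.0631, 0, 0, 0, 0], [-0.041, 0, -0.0668, 0, 0, 0, 0], [-0.0478, 0, -0.0699, 0, 0, 0, 0], [-0.052, 0, -0.0712, 0, 0, 0, 0], [-0.054, 0, -0.0716, 0, 0, 0, 0], [-0.054, 0, -0.0716, 0, 0, 0, 0], [-0.054, 0, -0.0716, 0, 0, 0, 0]]]}}

```text
clock: 4.08
eef_pos: [0.6588, 0.2029, 0.1422]
ee_rot: [-0.002, 0.04, 0.999, 0.0]
contact_force: [-18.0, 5.2, 3.9]
opening: 0.02
finger_force: 15.0
```

```bash
python3 -c "
from h import *
go((.6575,.203,.142,85.4),(.69,-.064,.29,85.4))"
```

```text
clock 4.08 pos [0.6588 0.2029 0.1422] ydeg 85.43 q6 -1.23 open 0.02 F [-18.    5.2   3.9] M [ 0.83  2.92 -0.02]
(0.6575, 0.203, 0.142, 85.4) [0.0013 0.     0.0002] [(np.float64(-3.141), 'q6', np.float64(-4.33)), (np.float64(0.0006), 'q6', np.float64(-1.19)), (np.float64(3.1422), 'q6', np.float64(1.95))]
(0.69, -0.064, 0.29, 85.4) [-0.0517 -0.2636 -0.148 ] [(np.float64(-3.141), 'q6', np.float64(-4.72)), (np.float64(0.0006), 'q6', np.float64(-1.58)), (np.float64(3.1422), 'q6', np.float64(1.56))]
```

Call:
{"api": "servo_tool", "payload": {"rows": [[[0.001, 0, 0, 0, 0, 0, 45], [0.001, 0, 0, 0, 0, 0, 45], [0.001, 0, 0, 0, 0, 0, 45], [0.001, 0, -0.06, 0, 0, 0, 45], [0.001, 0, -0.11, 0, 0, 0, 45], [-0.05, -0.2636, -0.148, 0, 0, 0, 45], [-0.05, -0.2636, -0.148, 0, 0, 0, 45], [-0.05, -0.2636, -0.148, 0, 0, 0, 45], [-0.05, -0.2636, -0.148, 0, 0, 0, 45], [-0.05, -0.2636, -0.148, 0, 0, 0, 45], [-0.05, -0.2636, -0.148, 0, 0, 0, 45], [-0.05, -0.2636, -0.148, 0, 0, 0, 45], [-0.05, -0.2636, -0.148, 0, 0, 0, 45]]]}}

```text
clock: 5.7
eef_pos: [0.6891, -0.0629, 0.2901]
ee_rot: [-0.0, 0.039, 0.999, 0.0]
contact_force: [-0.5, -0.4, 0.1]
opening: 0.0416
finger_force: 0.0
```

```bash
python3 - <<'E'
from h import *
p,im=snap('wrist','w2'); go((.425,-.032,.15,-7.4+90))
m,bs=blobs(im,(18,110,80),(32,255,255),200)
for b in bs: print(b[0],b[1],plane(p,b[1],.110).round(4))
cv2.imwrite('pics/w2z.png',cv2.resize(im[120:330,120:520,::-1],None,fx=2,fy=2,interpolation=3))
import pickle; pickle.dump(p,open('w2.pkl','wb'))
E
```

```text
clock 5.75 pos [ 0.6891 -0.063   0.2901] ydeg 85.49 q6 -1.62 open 0.0421 F [-0.6 -0.2  0.4] M [ 0.03  0.04 -0.  ]
(0.425, -0.032, 0.15, 82.6) [0.2657 0.0101 0.1402] [(np.float64(-3.0912), 'q6', np.float64(-4.66)), (np.float64(0.0504), 'q6', np.float64(-1.52)), (np.float64(3.192), 'q6', np.float64(1.62))]
1255 [422.9 181.8] [0.6667 0.0414 0.11  ]
981 [313.6 182.8] [ 0.6594 -0.063   0.11  ]
1085 [563.5 177. ] [0.6727 0.175  0.11  ]
1322 [204.5 182. ] [ 0.6504 -0.1672  0.11  ]
1645 [ 54.  200.6] [ 0.6567 -0.3165  0.11  ]
717 [418.1 387.9] [0.905  0.0379 0.11  ]
386 [211.3 391.1] [ 0.8907 -0.2008  0.11  ]
13203 [376.  461.1] [ 1.011  -0.0138  0.11  ]
```

View pics/w2z.png

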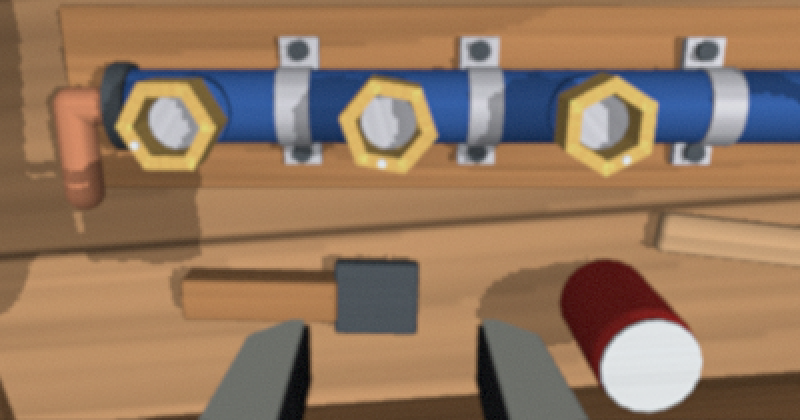

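```bash
python3 - <<'E'
from h import *
import pickle; p=pickle.load(open('w2.pkl','rb'))
V={'u1':[(146,80),(199,82),(221,122),(191,170),(138,166),(116,124)],'u2':[(370,77),(427,85),(437,130),(405,172),(352,162),(340,120)],'u3':[(612,75),(657,100),(656,145),(607,174),(562,150),(566,100)]}
D={'u1':(135,146),'u2':(381,164),'u3':(627,160)}
f=lambda c:plane(p,(c[0]/2+120,c[1]/2+120),.116)[:2]
for k in V:
    W=np.array([f(v) for v in V[k]]);c=W.mean(0);d=f(D[k])-c
    a=np.degrees(np.angle(np.sum(np.exp(6j*np.arctan2(*(W-c).T[::-1]))))/6)
    print(k,c.round(4),'dot',np.degrees(np.arctan2(d[1],d[0])),np.linalg.norm(d),'flat normal mod60',(a+30)%60)
E
```

```text
u1 [ 0.6498 -0.1656] dot -63.30066851182228 0.01970502438527742 flat normal mod60 49.96418924459154
u2 [ 0.6582 -0.0623] dot -15.392022359224045 0.019096447682084117 flat normal mod60 45.45628420254968
u3 [0.6662 0.0417] dot 25.11277777045059 0.01952623021467866 flat normal mod60 27.3097652007636
```

```bash
python3 -c "
from h import *
P=optics.camera_params('scene')
print(plane(P,(345,238),.042),plane(P,(383,288),.042))
go((.425,-.032,.13,-7.4))"
```

```text
[ 0.53171206 -0.07726442  0.042     ] [0.53079082 0.06034398 0.042     ]
clock 5.75 pos [ 0.6891 -0.063   0.2901] ydeg 85.49 q6 -1.62 open 0.0421 F [-0.6 -0.2  0.4] M [ 0.03  0.04 -0.  ]
(0.425, -0.032, 0.13, -7.4) [0.2657 0.0101 0.1602] [(np.float64(-1.5204), 'q6', np.float64(-3.09)), (np.float64(1.6212), 'q6', np.float64(0.05))]
```

Call:
{"api": "servo_tool", "payload": {"rows": [[[0.2657, 0.0101, 0.16, 0, 0, 1.621, 45], [0.2657, 0.0101, 0.16, 0, 0, 1.621, 45], [0.2657, 0.0101, 0.16, 0, 0, 1.621, 45], [0.2657, 0.0101, 0.16, 0, 0, 1.621, 45], [0.2657, 0.0101, 0.16, 0, 0, 1.621, 45], [0.2657, 0.0101, 0.16, 0, 0, 1.621, 45], [0.2657, 0.0101, 0.16, 0, 0, 1.621, 45], [0.2657, 0.0101, 0.16, 0, 0, 1.621, 45], [0.2657, 0.0101, 0.16, 0, 0, 1.621, 45], [0.2657, 0.0101, 0.16, 0, 0, 1.621, 45], [0.2657, 0.0101, 0.16, 0, 0, 1.621, 45]]]}}

```text
clock: 7.12
eef_pos: [0.425, -0.0327, 0.1303]
ee_rot: [0.0, 0.751, 0.661, 0.0]
contact_force: [0.3, -0.6, 0.3]
opening: 0.0418
finger_force: 0.0
```

```bash
python3 - <<'E'
from h import *
p,im=snap('wrist','w3'); go((.425,-.032,.03,-7.4))
for n in ((.425,-.032,.066),(.4314,.0175,.066),(.438,.068,.066)): 
    u=proj(p,n);print(u); cv2.circle(im,tuple(int(x) for x in u),3,(0,255,0),1)
cv2.imwrite('pics/w3.png',im[:,:,::-1])
E
```

```text
clock 7.17 pos [ 0.425  -0.0327  0.1303] ydeg -7.32 q6 -0.009 open 0.042 F [-0.5  0.1  0.4] M [-0.05  0.06  0.01]
(0.425, -0.032, 0.03, -7.4) [ 7.000e-04 -1.000e-04  1.003e-01] [(np.float64(-3.1402), 'q6', np.float64(-3.09)), (np.float64(0.0014), 'q6', np.float64(0.05)), (np.float64(3.143), 'q6', np.float64(3.2))]
[316.38888109 252.30249485]
[316.47558629 178.43211956]
[316.69457938  92.46296893]
```

View pics/w3.png

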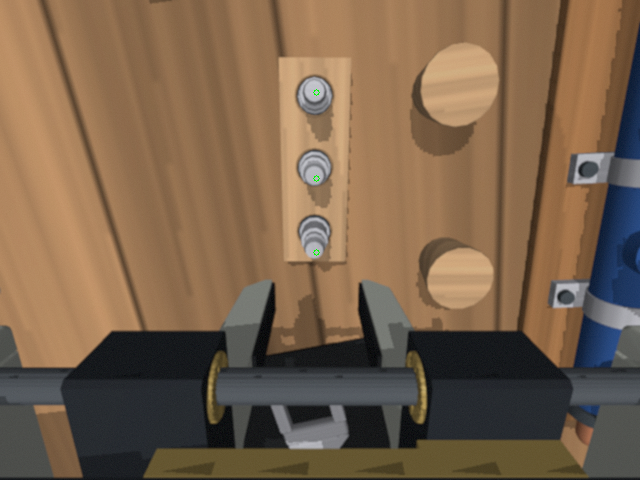

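Call:
{"api": "servo_tool", "payload": {"rows": [[[0.0005, 0, 0.06, 0, 0, 0, 45], [0.0005, 0, 0.09, 0, 0, 0, 45], [0.0005, 0, 0.1, 0, 0, 0, 45], [0.0005, 0, 0.1, 0, 0, 0, 45], [0.0005, 0, 0.1, 0, 0, 0, 0], [0.0005, 0, 0.1, 0, 0, 0, 0], [0.0005, 0, 0.1, 0, 0, 0, 0], [0.0005, 0, 0.1, 0, 0, 0, 0], [0.0005, 0, 0.1, 0, 0, 0, 0]]], "newtons": 20}}

```text
clock: 8.3
eef_pos: [0.4255, -0.0325, 0.0308]
ee_rot: [0.0, 0.752, 0.659, 0.0]
contact_force: [-2.2, -0.4, 4.7]
opening: 0.0197
finger_force: 19.8
```

```bash
python3 -c "
from h import *
go((.425,-.032,.18,-7.4),(.650,-.1668,.19,-6),(.650,-.1668,.123,-6))"
```

```text
clock 8.3 pos [ 0.4255 -0.0325  0.0308] ydeg -7.48 q6 -0.006 open 0.0197 F [-2.2 -0.4  4.7] M [-0.1   0.18  0.01]
(0.425, -0.032, 0.18, -7.4) [ 0.0004 -0.0004 -0.1492] [(np.float64(-3.1429), 'q6', np.float64(-3.09)), (np.float64(-0.0013), 'q6', np.float64(0.05)), (np.float64(3.1402), 'q6', np.float64(3.2))]
(0.65, -0.1668, 0.19, -6) [-0.1039  0.2402 -0.159 ] [(np.float64(-3.1674), 'q6', np.float64(-3.29)), (np.float64(-0.0258), 'q6', np.float64(-0.15)), (np.float64(3.1158), 'q6', np.float64(3.0))]
(0.65, -0.1668, 0.123, -6) [-0.1039  0.2402 -0.092 ] [(np.float64(-3.1674), 'q6', np.float64(-3.29)), (np.float64(-0.0258), 'q6', np.float64(-0.15)), (np.float64(3.1158), 'q6', np.float64(3.0))]
```

Call:
{"api": "servo_tool", "payload": {"rows": [[[0, 0, -0.06, 0, 0, 0, 0], [0, 0, -0.12, 0, 0, 0, 0], [-0.0, 0, -0.159, 0, 0, 0, 0], [-0.1039, 0.2402, -0.159, 0, 0, -0.026, 0], [-0.1039, 0.2402, -0.159, 0, 0, -0.026, 0], [-0.1039, 0.2402, -0.159, 0, 0, -0.026, 0], [-0.1039, 0.2402, -0.159, 0, 0, -0.026, 0], [-0.1039, 0.2402, -0.159, 0, 0, -0.026, 0], [-0.1039, 0.2402, -0.145, 0, 0, -0.026, 0], [-0.1039, 0.2402, -0.125, 0, 0, -0.026, 0], [-0.1039, 0.2402, -0.115, 0, 0, -0.026, 0], [-0.1039, 0.2402, -0.107, 0, 0, -0.026, 0], [-0.1039, 0.2402, -0.1, 0, 0, -0.026, 0], [-0.1039, 0.2402, -0.095, 0, 0, -0.026, 0], [-0.1039, 0.2402, -0.092, 0, 0, -0.026, 0], [-0.1039, 0.2402, -0.092, 0, 0, -0.026, 0]]]}}

```text
clock: 10.3
eef_pos: [0.6501, -0.1677, 0.1234]
ee_rot: [0.002, 0.743, 0.669, 0.0]
contact_force: [4.3, -7.5, 0.6]
opening: 0.0194
finger_force: 20.9
```

```bash
python3 - <<'E'
from h import *
p,im=snap('side','s1'); q,im2=snap('scene','s2')
go((.650,-.1668,.123,-6),(.650,-.1668,.088,-6))
a=cv2.resize(im[190:310,330:450],None,fx=4,fy=4,interpolation=3);b=cv2.resize(im2[150:250,220:320],(480,480),interpolation=3)
cv2.imwrite('pics/s12.png',cv2.resize(np.hstack([a,b]),(800,400))[:,:,::-1])
E
```

```text
clock 10.4 pos [ 0.6501 -0.1676  0.1231] ydeg -6.01 q6 -0.185 open 0.0197 F [ 4.1 -8.  -0.5] M [-1.61 -0.71 -0.1 ]
(0.65, -0.1668, 0.123, -6) [ 0.0008 -0.0002  0.0001] [(np.float64(-3.1417), 'q6', np.float64(-3.29)), (np.float64(-0.0001), 'q6', np.float64(-0.15)), (np.float64(3.1415), 'q6', np.float64(3.0))]
(0.65, -0.1668, 0.088, -6) [ 0.0009 -0.0003  0.0351] [(np.float64(-3.1417), 'q6', np.float64(-3.29)), (np.float64(-0.0001), 'q6', np.float64(-0.15)), (np.float64(3.1415), 'q6', np.float64(3.0))]
```

View pics/s12.png

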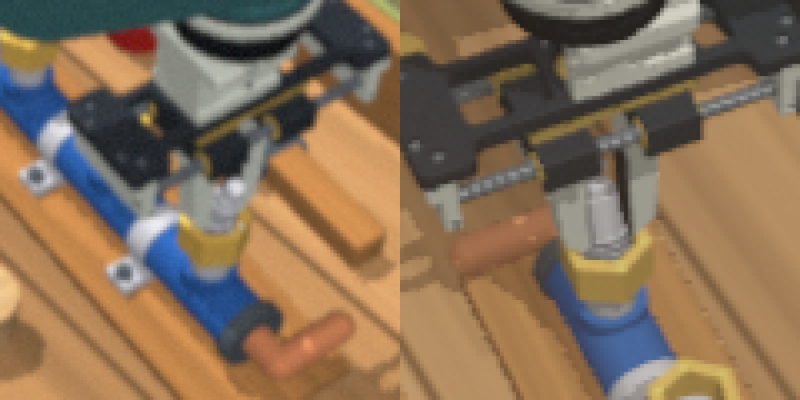

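Call:
{"api": "servo_tool", "payload": {"rows": [[[0, 0, 0, 0, 0, 0, 65], [0, 0, 0, 0, 0, 0, 65], [0, 0, 0, 0, 0, 0, 65], [0, 0, 0.02, 0, 0, 0, 65], [0, 0, 0.035, 0, 0, 0, 65], [0, 0, 0.035, 0, 0, 0, 65], [0, 0, 0.035, 0, 0, 0, 0], [0, 0, 0.035, 0, 0, 0, 0], [0, 0, 0.035, 0, 0, 0, 0], [0, 0, 0.035, 0, 0, 0, 0]]], "newtons": 20}}

```text
clock: 11.65
eef_pos: [0.6506, -0.1669, 0.088]
ee_rot: [0.001, 0.743, 0.669, 0.001]
contact_force: [5.7, -0.8, -0.7]
opening: 0.0407
finger_force: 20.0
```

```bash
python3 -c "
from h import *
go((.650,-.1668,.088,-6))"
```

```text
clock 11.65 pos [ 0.6506 -0.1669  0.088 ] ydeg -5.98 q6 -0.185 open 0.0407 F [ 5.7 -0.8 -0.7] M [-0.15 -0.85  0.11]
(0.65, -0.1668, 0.088, -6) [-0.     -0.0006 -0.    ] [(np.float64(-3.1412), 'q6', np.float64(-3.29)), (np.float64(0.0003), 'q6', np.float64(-0.15)), (np.float64(3.1419), 'q6', np.float64(3.0))]
```

Call:
{"api": "servo_tool", "payload": {"rows": [[[0, 0, 0, 0, 0, 0.18, 0], [0, 0, 0, 0, 0, 0.36, 0], [0, 0, 0, 0, 0, 0.54, 0], [0, 0, 0, 0, 0, 0.72, 0], [0, 0, 0, 0, 0, 0.9, 0], [0, 0, 0, 0, 0, 1.08, 0], [0, 0, 0, 0, 0, 1.2, 0], [0, 0, 0, 0, 0, 1.2, 0]]], "newtons": 14}}

```text
clock: 12.65
eef_pos: [0.651, -0.1674, 0.088]
ee_rot: [0.001, 0.991, 0.132, 0.002]
contact_force: [11.5, -4.7, -4.5]
opening: 0.0409
finger_force: 14.0
```

```bash
python3 -c "
from h import *
go((.6505,-.1669,.088,-6-149))"
```

```text
clock 12.65 pos [ 0.651  -0.1674  0.088 ] ydeg -74.87 q6 1.017 open 0.0409 F [11.5 -4.7 -4.5] M [-0.77 -1.64 -0.05]
(0.6505, -0.1669, 0.088, -155) [-0.0004 -0.0006 -0.    ] [(np.float64(-1.743), 'q6', np.float64(-0.69)), (np.float64(1.3986), 'q6', np.float64(2.45))]
```

Call:
{"api": "servo_tool", "payload": {"rows": [[[0.0008, 0.0007, 0, 0, 0, 0.18, 0], [0.0008, 0.0007, 0, 0, 0, 0.36, 0], [0.0008, 0.0007, 0, 0, 0, 0.54, 0], [0.0008, 0.0007, 0, 0, 0, 0.72, 0], [0.0008, 0.0007, 0, 0, 0, 0.9, 0], [0.0008, 0.0007, 0, 0, 0, 1.05, 0], [0.0008, 0.0007, 0, 0, 0, 1.1, 0], [0.0008, 0.0007, 0, 0, 0, 1.1, 0], [0.0008, 0.0007, 0, 0, 0, 1.1, 0]]]}}

```text
clock: 13.78
eef_pos: [0.651, -0.1678, 0.088]
ee_rot: [0.0, 0.915, -0.404, 0.001]
contact_force: [-0.9, -6.4, 3.5]
opening: 0.0425
finger_force: 14.8
```

```bash
python3 -c "
from h import *
go((.652,-.168,.088,-6-149))"
```

```text
clock 13.78 pos [ 0.651  -0.1678  0.088 ] ydeg -137.68 q6 2.113 open 0.0425 F [-0.9 -6.4  3.5] M [-0.86  0.19  0.5 ]
(0.652, -0.168, 0.088, -155) [ 0.0008 -0.0006  0.    ] [(np.float64(-2.8392), 'q6', np.float64(-0.69)), (np.float64(0.3024), 'q6', np.float64(2.45))]
```

Call:
{"api": "servo_tool", "payload": {"rows": [[[0, 0, 0, 0, 0, 0, 60], [0, 0, 0, 0, 0, -0.1, 60], [0, 0, 0, 0, 0, -0.1, 60], [0, 0, 0, 0, 0, -0.1, 0], [0, 0, 0, 0, 0, -0.1, 0], [0, 0, 0, 0, 0, -0.1, 0], [0, 0, 0, 0, 0, -0.1, 0]]]}}

```text
clock: 14.65
eef_pos: [0.6505, -0.1674, 0.0872]
ee_rot: [0.0, 0.933, -0.359, -0.0]
contact_force: [-4.7, -2.6, 1.7]
opening: 0.0415
finger_force: 13.9
```

Call:
{"api": "servo_tool", "payload": {"rows": [[[0, 0, 0, 0, 0, 0.05, 0], [0, 0, 0, 0, 0, 0.08, 0], [0, 0, 0, 0, 0, 0.08, 0]]]}}

```text
clock: 15.02
eef_pos: [0.6509, -0.1677, 0.0873]
ee_rot: [0.0, 0.918, -0.396, 0.0]
contact_force: [-0.6, -5.6, -0.1]
opening: 0.0421
finger_force: 15.0
```

```bash
python3 -c "
from h import *
go((.652,-.168,.088,-132),(.652,-.168,.2,-132))"
```

```text
clock 15.03 pos [ 0.6509 -0.1677  0.0873] ydeg -136.64 q6 2.095 open 0.0421 F [-0.6 -5.6 -0.1] M [-0.85  0.18  0.68]
(0.652, -0.168, 0.088, -132) [ 0.0009 -0.0006 -0.0007] [(np.float64(-3.2226), 'q6', np.float64(-1.09)), (np.float64(-0.081), 'q6', np.float64(2.05)), (np.float64(3.0606), 'q6', np.float64(5.19))]
(0.652, -0.168, 0.2, -132) [ 0.0011 -0.0006 -0.1127] [(np.float64(-3.2226), 'q6', np.float64(-1.09)), (np.float64(-0.081), 'q6', np.float64(2.05)), (np.float64(3.0606), 'q6', np.float64(5.19))]
```

Call:
{"api": "servo_tool", "payload": {"rows": [[[0, 0, 0, 0, 0, 0, 60], [0, 0, 0, 0, 0, -0.05, 60], [0, 0, 0, 0, 0, -0.05, 60], [0, 0, -0.06, 0, 0, -0.05, 60], [0, 0, -0.11, 0, 0, -0.1, 60], [0, 0, -0.11, 0, 0, -0.2, 60]]], "newtons": 20}}

```text
clock: 15.78
eef_pos: [0.6521, -0.1674, 0.2025]
ee_rot: [-0.0, 0.953, -0.302, 0.003]
contact_force: [0.7, -1.0, -0.8]
opening: 0.0556
finger_force: 0.0
```

```bash
python3 -c "
from h import *
go((.4318,.0185,.13,-7.4))"
```

```text
clock 15.78 pos [ 0.6521 -0.1674  0.2025] ydeg -125.1 q6 1.894 open 0.0556 F [ 0.7 -1.  -0.8] M [0.04 0.2  0.03]
(0.4318, 0.0185, 0.13, -7.4) [-0.2876 -0.0253  0.0707] [(np.float64(-2.0542), 'q6', np.float64(0.17)), (np.float64(1.0874), 'q6', np.float64(3.31))]
```

Call:
{"api": "servo_tool", "payload": {"rows": [[[-0.2876, -0.0253, 0.065, 0, 0, -2.054, 45], [-0.2876, -0.0253, 0.065, 0, 0, -2.054, 45], [-0.2876, -0.0253, 0.065, 0, 0, -2.054, 45], [-0.2876, -0.0253, 0.065, 0, 0, -2.054, 45], [-0.2876, -0.0253, 0.065, 0, 0, -2.054, 45], [-0.2876, -0.0253, 0.065, 0, 0, -2.054, 45], [-0.2876, -0.0253, 0.065, 0, 0, -2.054, 45], [-0.2876, -0.0253, 0.065, 0, 0, -2.054, 45], [-0.2876, -0.0253, 0.065, 0, 0, -2.054, 45], [-0.2876, -0.0253, 0.065, 0, 0, -2.054, 45], [-0.2876, -0.0253, 0.065, 0, 0, -2.054, 45], [-0.2876, -0.0253, 0.065, 0, 0, -2.054, 45], [-0.2876, -0.0253, 0.065, 0, 0, -2.054, 45], [-0.2876, -0.0253, 0.065, 0, 0, -2.054, 45]]]}}

```text
clock: 17.52
eef_pos: [0.4302, 0.0192, 0.1323]
ee_rot: [-0.0, 0.753, 0.658, 0.0]
contact_force: [0.4, 0.0, 1.0]
opening: 0.0422
finger_force: 0.0
```

```bash
python3 -c "
from h import *
go((.4318,.0185,.03,-7.4))"
```

```text
clock 17.52 pos [0.4302 0.0192 0.1323] ydeg -7.63 q6 0.118 open 0.0422 F [0.4 0.  1. ] M [-0.02  0.07  0.02]
(0.4318, 0.0185, 0.03, -7.4) [-0.0004  0.0017  0.1023] [(np.float64(-3.1456), 'q6', np.float64(-2.97)), (np.float64(-0.004), 'q6', np.float64(0.17)), (np.float64(3.1376), 'q6', np.float64(3.31))]
```

Call:
{"api": "servo_tool", "payload": {"rows": [[[-0.0005, 0.0015, 0.06, 0, 0, 0, 45], [-0.0005, 0.0015, 0.09, 0, 0, 0, 45], [-0.0005, 0.0015, 0.102, 0, 0, 0, 45], [-0.0005, 0.0015, 0.102, 0, 0, 0, 45], [-0.0005, 0.0015, 0.102, 0, 0, 0, 0], [-0.0005, 0.0015, 0.102, 0, 0, 0, 0], [-0.0005, 0.0015, 0.102, 0, 0, 0, 0], [-0.0005, 0.0015, 0.102, 0, 0, 0, 0], [-0.0005, 0.0015, 0.102, 0, 0, 0, 0]]], "newtons": 20}}

```text
clock: 18.65
eef_pos: [0.4319, 0.0184, 0.0308]
ee_rot: [0.0, 0.752, 0.659, 0.0]
contact_force: [-1.0, 0.2, 5.2]
opening: 0.0194
finger_force: 19.8
```

```bash
python3 -c "
from h import *
go((.66,-.0632,.19,45),(.66,-.0632,.123,45),(.66,-.0632,.19,-15))"
```

```text
clock 18.65 pos [0.4319 0.0184 0.0308] ydeg -7.48 q6 0.114 open 0.0194 F [-1.   0.2  5.2] M [-0.05  0.18  0.04]
(0.66, -0.0632, 0.19, 45) [-0.0512  0.2369 -0.159 ] [(np.float64(-0.9159), 'q6', np.float64(-0.88)), (np.float64(2.2257), 'q6', np.float64(2.26))]
(0.66, -0.0632, 0.123, 45) [-0.0512  0.2368 -0.092 ] [(np.float64(-0.9159), 'q6', np.float64(-0.88)), (np.float64(2.2257), 'q6', np.float64(2.26))]
(0.66, -0.0632, 0.19, -15) [-0.0512  0.2369 -0.159 ] [(np.float64(-3.0103), 'q6', np.float64(-2.98)), (np.float64(0.1313), 'q6', np.float64(0.17)), (np.float64(3.2729), 'q6', np.float64(3.31))]
```

Call:
{"api": "servo_tool", "payload": {"rows": [[[0, 0, -0.06, 0, 0, 0, 0], [0, 0, -0.12, 0, 0, 0, 0], [-0.0, 0, -0.159, 0, 0, 0, 0], [-0.0512, 0.2369, -0.159, 0, 0, -0.916, 0], [-0.0512, 0.2369, -0.159, 0, 0, -0.916, 0], [-0.0512, 0.2369, -0.159, 0, 0, -0.916, 0], [-0.0512, 0.2369, -0.159, 0, 0, -0.916, 0], [-0.0512, 0.2369, -0.159, 0, 0, -0.916, 0], [-0.0512, 0.2369, -0.159, 0, 0, -0.916, 0], [-0.0512, 0.2369, -0.145, 0, 0, -0.916, 0], [-0.0512, 0.2369, -0.125, 0, 0, -0.916, 0], [-0.0512, 0.2369, -0.115, 0, 0, -0.916, 0], [-0.0512, 0.2369, -0.107, 0, 0, -0.916, 0], [-0.0512, 0.2369, -0.1, 0, 0, -0.916, 0], [-0.0512, 0.2369, -0.095, 0, 0, -0.916, 0], [-0.0512, 0.2369, -0.092, 0, 0, -0.916, 0], [-0.0512, 0.2369, -0.092, 0, 0, -0.916, 0]]]}}

```text
clock: 20.78
eef_pos: [0.66, -0.0633, 0.1231]
ee_rot: [0.0, 0.383, 0.924, 0.0]
contact_force: [-2.9, -0.6, 4.5]
opening: 0.0193
finger_force: 20.0
```

```bash
python3 -c "
from h import *
go((.66,-.0632,.123,45),(.66,-.0632,.088,45))"
```

```text
clock 20.77 pos [ 0.66   -0.0633  0.1231] ydeg 45.0 q6 -0.919 open 0.0193 F [-2.9 -0.6  4.5] M [-0.11  0.42  0.03]
(0.66, -0.0632, 0.123, 45) [0.0001 0.0001 0.0001] [(np.float64(-3.1416), 'q6', np.float64(-4.02)), (np.float64(-0.0), 'q6', np.float64(-0.88)), (np.float64(3.1416), 'q6', np.float64(2.26))]
(0.66, -0.0632, 0.088, 45) [0.0001 0.     0.0351] [(np.float64(-3.1416), 'q6', np.float64(-4.02)), (np.float64(-0.0), 'q6', np.float64(-0.88)), (np.float64(3.1416), 'q6', np.float64(2.26))]
```

Call:
{"api": "servo_tool", "payload": {"rows": [[[0, 0, 0, 0, 0, 0, 65], [0, 0, 0, 0, 0, 0, 65], [0, 0, 0, 0, 0, 0, 65], [0, 0, 0.02, 0, 0, 0, 65], [0, 0, 0.035, 0, 0, 0, 65], [0, 0, 0.035, 0, 0, 0, 65], [0, 0, 0.035, 0, 0, 0, 0], [0, 0, 0.035, 0, 0, 0, 0], [0, 0, 0.035, 0, 0, 0, 0], [0, 0, 0.035, 0, 0, 0, 0]]], "newtons": 12}}

```text
clock: 22.02
eef_pos: [0.6598, -0.0636, 0.0878]
ee_rot: [0.0, 0.383, 0.924, -0.0]
contact_force: [-4.4, -4.1, 3.7]
opening: 0.0411
finger_force: 12.0
```

Call:
{"api": "servo_tool", "payload": {"rows": [[[0, 0, 0, 0, 0, 0.18, 0], [0, 0, 0, 0, 0, 0.36, 0], [0, 0, 0, 0, 0, 0.54, 0], [0, 0, 0, 0, 0, 0.72, 0], [0, 0, 0, 0, 0, 0.9, 0], [0, 0, 0, 0, 0, 1.08, 0], [0, 0, 0, 0, 0, 1.2, 0], [0, 0, 0, 0, 0, 1.2, 0]]]}}

```text
clock: 23.02
eef_pos: [0.6588, -0.0636, 0.0877]
ee_rot: [-0.0, 0.838, 0.546, -0.001]
contact_force: [-13.6, -3.2, 8.6]
opening: 0.0407
finger_force: 12.0
```

```bash
python3 -c "
from h import *
go((.66,-.0632,.088,45-149))"
```

```text
clock 23.02 pos [ 0.6588 -0.0636  0.0877] ydeg -23.88 q6 0.283 open 0.0407 F [-13.6  -3.2   8.6] M [-0.66  2.5  -0.1 ]
(0.66, -0.0632, 0.088, -104) [ 0.0009  0.0009 -0.0003] [(np.float64(-1.7432), 'q6', np.float64(-1.42)), (np.float64(1.3984), 'q6', np.float64(1.72))]
```

Call:
{"api": "servo_tool", "payload": {"rows": [[[-0.001, -0.0015, 0, 0, 0, 0.18, 0], [-0.001, -0.0015, 0, 0, 0, 0.36, 0], [-0.001, -0.0015, 0, 0, 0, 0.54, 0], [-0.001, -0.0015, 0, 0, 0, 0.7, 0], [-0.001, -0.0015, 0, 0, 0, 0.8, 0], [-0.001, -0.0015, 0, 0, 0, 0.8, 0]]]}}

```text
clock: 23.78
eef_pos: [0.6582, -0.0632, 0.0878]
ee_rot: [-0.0, 0.984, 0.178, 0.0]
contact_force: [-2.7, 1.1, 4.5]
opening: 0.0409
finger_force: 12.0
```

```bash
python3 -c "
from h import *
go((.6585,-.0637,.088,45-149))"
```

```text
clock 23.77 pos [ 0.6582 -0.0632  0.0878] ydeg -69.55 q6 1.079 open 0.0409 F [-2.7  1.1  4.5] M [ 0.28  0.6  -0.14]
(0.6585, -0.0637, 0.088, -104) [ 0.0001  0.0005 -0.0002] [(np.float64(-2.5403), 'q6', np.float64(-1.42)), (np.float64(0.6013), 'q6', np.float64(1.72))]
```

Call:
{"api": "servo_tool", "payload": {"rows": [[[0, 0, 0, 0, 0, 0.15, 0], [0, 0, 0, 0, 0, 0.3, 0], [0, 0, 0, 0, 0, 0.4, 0], [0, 0, 0, 0, 0, 0.4, 0]]]}}

```text
clock: 24.28
eef_pos: [0.6578, -0.063, 0.0877]
ee_rot: [-0.0, 1.0, -0.021, -0.0]
contact_force: [-5.3, 2.9, 5.9]
opening: 0.0443
finger_force: 12.6
```

```bash
python3 -c "
from h import *
go((.6585,-.0637,.088,45-149))"
```

```text
clock 24.27 pos [ 0.6578 -0.063   0.0877] ydeg -92.39 q6 1.478 open 0.0443 F [-5.3  2.9  5.9] M [0.65 1.21 0.3 ]
(0.6585, -0.0637, 0.088, -104) [ 0.0007  0.0006 -0.0003] [(np.float64(-2.9389), 'q6', np.float64(-1.42)), (np.float64(0.2026), 'q6', np.float64(1.72))]
```

Call:
{"api": "servo_tool", "payload": {"rows": [[[0, 0, 0, 0, 0, 0, 60], [0, 0, 0, 0, 0, -0.12, 60], [0, 0, 0, 0, 0, -0.23, 60], [0, 0, 0, 0, 0, -0.23, 0], [0, 0, 0, 0, 0, -0.23, 0], [0, 0, 0, 0, 0, -0.23, 0], [0, 0, 0, 0, 0, -0.23, 0]]]}}

```text
clock: 25.15
eef_pos: [0.658, -0.0632, 0.0872]
ee_rot: [-0.0, 0.996, 0.093, -0.0]
contact_force: [-0.9, 3.5, -0.4]
opening: 0.0407
finger_force: 12.0
```

Call:
{"api": "servo_tool", "payload": {"rows": [[[0, 0, 0, 0, 0, 0.05, 0], [0, 0, 0, 0, 0, 0.08, 0], [0, 0, 0, 0, 0, 0.08, 0]]]}}

```text
clock: 25.52
eef_pos: [0.6577, -0.0632, 0.0872]
ee_rot: [-0.0, 0.999, 0.053, -0.0]
contact_force: [-4.1, 3.8, 2.0]
opening: 0.0419
finger_force: 12.4
```

```bash
python3 -c "
from h import *
go((.6585,-.0637,.088,45-149),(.4382,.068,.13,-7.4))"
```

```text
clock 25.52 pos [ 0.6577 -0.0632  0.0872] ydeg -83.93 q6 1.33 open 0.0419 F [-4.1  3.8  2. ] M [0.65 0.91 0.46]
(0.6585, -0.0637, 0.088, -104) [ 0.0007  0.0006 -0.0008] [(np.float64(-2.7912), 'q6', np.float64(-1.42)), (np.float64(0.3503), 'q6', np.float64(1.72))]
(0.4382, 0.068, 0.13, -7.4) [-0.2044 -0.1537 -0.0425] [(np.float64(-1.3356), 'q6', np.float64(0.28)), (np.float64(1.806), 'q6', np.float64(3.42))]
```

Call:
{"api": "servo_tool", "payload": {"rows": [[[0, 0, 0, 0, 0, -0.03, 60], [0, 0, 0, 0, 0, -0.05, 60], [0, 0, 0, 0, 0, -0.05, 60], [0, 0, -0.06, 0, 0, -0.05, 60], [0, 0, -0.11, 0, 0, -0.1, 60], [-0.2044, -0.1537, -0.11, 0, 0, -1.3356, 60], [-0.2044, -0.1537, -0.0425, 0, 0, -1.3356, 45], [-0.2044, -0.1537, -0.0425, 0, 0, -1.3356, 45], [-0.2044, -0.1537, -0.0425, 0, 0, -1.3356, 45], [-0.2044, -0.1537, -0.0425, 0, 0, -1.3356, 45], [-0.2044, -0.1537, -0.0425, 0, 0, -1.3356, 45], [-0.2044, -0.1537, -0.0425, 0, 0, -1.3356, 45], [-0.2044, -0.1537, -0.0425, 0, 0, -1.3356, 45], [-0.2044, -0.1537, -0.0425, 0, 0, -1.3356, 45], [-0.2044, -0.1537, -0.0425, 0, 0, -1.3356, 45], [-0.2044, -0.1537, -0.0425, 0, 0, -1.3356, 45]]], "newtons": 20}}

```text
clock: 27.52
eef_pos: [0.4385, 0.0676, 0.1297]
ee_rot: [-0.0, 0.751, 0.66, -0.0]
contact_force: [0.5, -0.9, 0.1]
opening: 0.042
finger_force: 0.0
```

```bash
python3 -c "
from h import *
go((.4382,.068,.03,-7.4))"
```

```text
clock 27.52 pos [0.4385 0.0676 0.1297] ydeg -7.44 q6 0.225 open 0.042 F [ 0.5 -0.9  0.1] M [-0.07  0.12 -0.04]
(0.4382, 0.068, 0.03, -7.4) [ 0.0003 -0.0004  0.0997] [(np.float64(-3.1422), 'q6', np.float64(-2.86)), (np.float64(-0.0006), 'q6', np.float64(0.28)), (np.float64(3.141), 'q6', np.float64(3.42))]
```

Call:
{"api": "servo_tool", "payload": {"rows": [[[0.0003, -0.0003, 0.06, 0, 0, 0, 45], [0.0003, -0.0003, 0.09, 0, 0, 0, 45], [0.0003, -0.0003, 0.1, 0, 0, 0, 45], [0.0003, -0.0003, 0.1, 0, 0, 0, 45], [0.0003, -0.0003, 0.1, 0, 0, 0, 0], [0.0003, -0.0003, 0.1, 0, 0, 0, 0], [0.0003, -0.0003, 0.1, 0, 0, 0, 0], [0.0003, -0.0003, 0.1, 0, 0, 0, 0], [0.0003, -0.0003, 0.1, 0, 0, 0, 0]]], "newtons": 20}}

```text
clock: 28.65
eef_pos: [0.4386, 0.068, 0.0303]
ee_rot: [0.0, 0.751, 0.66, 0.0]
contact_force: [-1.2, 1.1, 6.5]
opening: 0.0196
finger_force: 19.8
```

```bash
python3 -c "
from h import *
go((.6662,.0413,.19,26),(.6662,.0413,.123,26))"
```

```text
clock 28.65 pos [0.4386 0.068  0.0303] ydeg -7.39 q6 0.225 open 0.0196 F [-1.2  1.1  6.5] M [ 0.04  0.16 -0.03]
(0.6662, 0.0413, 0.19, 26) [ 0.0028  0.2293 -0.1595] [(np.float64(-0.5827), 'q6', np.float64(-0.39)), (np.float64(2.5589), 'q6', np.float64(2.75))]
(0.6662, 0.0413, 0.123, 26) [ 0.0028  0.2293 -0.0925] [(np.float64(-0.5827), 'q6', np.float64(-0.39)), (np.float64(2.5589), 'q6', np.float64(2.75))]
```

Call:
{"api": "servo_tool", "payload": {"rows": [[[0, 0, -0.06, 0, 0, 0, 0], [0, 0, -0.12, 0, 0, 0, 0], [-0.0, 0, -0.159, 0, 0, 0, 0], [0.0028, 0.2293, -0.159, 0, 0, -0.583, 0], [0.0028, 0.2293, -0.159, 0, 0, -0.583, 0], [0.0028, 0.2293, -0.159, 0, 0, -0.583, 0], [0.0028, 0.2293, -0.159, 0, 0, -0.583, 0], [0.0028, 0.2293, -0.159, 0, 0, -0.583, 0], [0.0028, 0.2293, -0.159, 0, 0, -0.583, 0], [0.0028, 0.2293, -0.145, 0, 0, -0.583, 0], [0.0028, 0.2293, -0.125, 0, 0, -0.583, 0], [0.0028, 0.2293, -0.115, 0, 0, -0.583, 0], [0.0028, 0.2293, -0.107, 0, 0, -0.583, 0], [0.0028, 0.2293, -0.1, 0, 0, -0.583, 0], [0.0028, 0.2293, -0.095, 0, 0, -0.583, 0], [0.0028, 0.2293, -0.0925, 0, 0, -0.583, 0], [0.0028, 0.2293, -0.0925, 0, 0, -0.583, 0]]]}}

```text
clock: 30.78
eef_pos: [0.6661, 0.0413, 0.1226]
ee_rot: [0.0, 0.53, 0.848, 0.0]
contact_force: [0.2, 0.8, 1.5]
opening: 0.0198
finger_force: 19.9
```

```bash
python3 -c "
from h import *
go((.6662,.0413,.123,26),(.6662,.0413,.088,26))"
```

```text
clock 30.77 pos [0.6661 0.0413 0.1226] ydeg 26.02 q6 -0.43 open 0.0198 F [0.2 0.8 1.5] M [-0.01  0.04 -0.02]
(0.6662, 0.0413, 0.123, 26) [-0.      0.0001 -0.0004] [(np.float64(-3.1413), 'q6', np.float64(-3.53)), (np.float64(0.0003), 'q6', np.float64(-0.39)), (np.float64(3.1419), 'q6', np.float64(2.75))]
(0.6662, 0.0413, 0.088, 26) [-0.      0.0001  0.0346] [(np.float64(-3.1413), 'q6', np.float64(-3.53)), (np.float64(0.0003), 'q6', np.float64(-0.39)), (np.float64(3.1419), 'q6', np.float64(2.75))]
```

Clean insertion (almost no side load). Release, grip the nut, run it.

Call:
{"api": "servo_tool", "payload": {"rows": [[[0, 0, 0, 0, 0, 0, 65], [0, 0, 0, 0, 0, 0, 65], [0, 0, 0, 0, 0, 0, 65], [0, 0, 0.02, 0, 0, 0, 65], [0, 0, 0.035, 0, 0, 0, 65], [0, 0, 0.035, 0, 0, 0, 65], [0, 0, 0.035, 0, 0, 0, 0], [0, 0, 0.035, 0, 0, 0, 0], [0, 0, 0.035, 0, 0, 0, 0], [0, 0, 0.035, 0, 0, 0, 0]]], "newtons": 12}}

```text
clock: 32.02
eef_pos: [0.6671, 0.0418, 0.088]
ee_rot: [0.001, 0.53, 0.848, 0.001]
contact_force: [8.3, 3.6, -2.6]
opening: 0.0412
finger_force: 12.0
```

Call:
{"api": "servo_tool", "payload": {"rows": [[[0, 0, 0, 0, 0, 0.18, 0], [0, 0, 0, 0, 0, 0.36, 0], [0, 0, 0, 0, 0, 0.54, 0], [0, 0, 0, 0, 0, 0.72, 0], [0, 0, 0, 0, 0, 0.9, 0], [0, 0, 0, 0, 0, 1.08, 0], [0, 0, 0, 0, 0, 1.2, 0], [0, 0, 0, 0, 0, 1.2, 0]]]}}

```text
clock: 33.02
eef_pos: [0.6674, 0.042, 0.0879]
ee_rot: [0.0, 0.916, 0.4, 0.002]
contact_force: [11.4, 4.5, -3.6]
opening: 0.0413
finger_force: 12.0
```

```bash
python3 -c "
from h import *
go((.6662,.0413,.088,26-149))"
```

```text
clock 33.02 pos [0.6674 0.042  0.0879] ydeg -42.84 q6 0.772 open 0.0413 F [11.4  4.5 -3.6] M [ 0.79 -1.8  -0.17]
(0.6662, 0.0413, 0.088, -123) [-0.0013 -0.0004 -0.0001] [(np.float64(-1.7425), 'q6', np.float64(-0.93)), (np.float64(1.3991), 'q6', np.float64(2.21))]
```

Call:
{"api": "servo_tool", "payload": {"rows": [[[0.0016, 0.0006, 0, 0, 0, 0.18, 0], [0.0016, 0.0006, 0, 0, 0, 0.36, 0], [0.0016, 0.0006, 0, 0, 0, 0.54, 0], [0.0016, 0.0006, 0, 0, 0, 0.7, 0], [0.0016, 0.0006, 0, 0, 0, 0.8, 0], [0.0016, 0.0006, 0, 0, 0, 0.8, 0]]]}}

```text
clock: 33.78
eef_pos: [0.6677, 0.0418, 0.0879]
ee_rot: [0.0, 1.0, 0.013, 0.0]
contact_force: [-1.0, -3.0, 4.2]
opening: 0.0408
finger_force: 12.0
```

```bash
python3 -c "
from h import *
go((.6677,.0421,.088,26-149))"
```

```text
clock 33.77 pos [0.6677 0.0418 0.0879] ydeg -88.55 q6 1.57 open 0.0408 F [-1.  -3.   4.2] M [-0.53  0.44 -0.15]
(0.6677, 0.0421, 0.088, -123) [ 0.     -0.0003 -0.0001] [(np.float64(-2.5403), 'q6', np.float64(-0.93)), (np.float64(0.6013), 'q6', np.float64(2.21))]
```

Call:
{"api": "servo_tool", "payload": {"rows": [[[0, 0, 0, 0, 0, 0.12, 0], [0, 0, 0, 0, 0, 0.24, 0], [0, 0, 0, 0, 0, 0.28, 0], [0, 0, 0, 0, 0, 0.28, 0]]]}}

```text
clock: 34.28
eef_pos: [0.6677, 0.0417, 0.0879]
ee_rot: [0.0, 0.992, -0.126, 0.0]
contact_force: [-2.1, -4.6, 5.2]
opening: 0.0412
finger_force: 12.0
```

```bash
python3 -c "
from h import *
go((.6677,.0421,.088,26-149))"
```

```text
clock 34.27 pos [0.6677 0.0417 0.0879] ydeg -104.49 q6 1.848 open 0.0412 F [-2.1 -4.6  5.2] M [-0.83  0.52 -0.17]
(0.6677, 0.0421, 0.088, -123) [-0.0001 -0.0003 -0.0001] [(np.float64(-2.8185), 'q6', np.float64(-0.93)), (np.float64(0.3231), 'q6', np.float64(2.21))]
```

Call:
{"api": "servo_tool", "payload": {"rows": [[[0, 0, 0, 0, 0, 0.1, 0], [0, 0, 0, 0, 0, 0.18, 0], [0, 0, 0, 0, 0, 0.18, 0]]]}}

```text
clock: 34.65
eef_pos: [0.668, 0.0416, 0.0879]
ee_rot: [0.0, 0.977, -0.215, 0.001]
contact_force: [2.1, -6.7, 3.7]
opening: 0.042
finger_force: 12.2
```

```bash
python3 -c "
from h import *
go((.6677,.0421,.088,26-149))"
```

```text
clock 34.65 pos [0.668  0.0416 0.0879] ydeg -114.82 q6 2.029 open 0.042 F [ 2.1 -6.7  3.7] M [-0.94 -0.04  0.34]
(0.6677, 0.0421, 0.088, -123) [-0.0005 -0.0003 -0.0001] [(np.float64(-2.9987), 'q6', np.float64(-0.93)), (np.float64(0.1428), 'q6', np.float64(2.21)), (np.float64(3.2844), 'q6', np.float64(5.35))]
```

Call:
{"api": "servo_tool", "payload": {"rows": [[[0, 0, 0, 0, 0, -0.03, 60], [0, 0, 0, 0, 0, -0.05, 60], [0, 0, 0, 0, 0, -0.05, 60], [0, 0, -0.06, 0, 0, -0.05, 60], [0, 0, -0.12, 0, 0, -0.05, 60], [0, 0, -0.15, 0, 0, -0.05, 60], [0, 0, -0.15, 0, 0, -0.05, 60]]]}}

```text
clock: 35.52
eef_pos: [0.6682, 0.0422, 0.2402]
ee_rot: [-0.001, 0.982, -0.191, 0.002]
contact_force: [0.0, -0.4, -0.3]
opening: 0.0557
finger_force: 0.0
```

```bash
python3 -c "
from h import *
go((.405,-.30,.24,7.6))"
```

```text
clock 35.52 pos [0.6682 0.0422 0.2402] ydeg -112.04 q6 1.981 open 0.0557 F [ 0.  -0.4 -0.3] M [ 0.13  0.13 -0.07]
(0.405, -0.3, 0.24, 7.6) [-0.1155  0.416  -0.001 ] [(np.float64(-2.0882), 'q6', np.float64(-0.77)), (np.float64(1.0534), 'q6', np.float64(2.37))]
```

Call:
{"api": "servo_tool", "payload": {"rows": [[[-0.1155, 0.416, 0, 0, 0, -2.088, 60], [-0.1155, 0.416, 0, 0, 0, -2.088, 60], [-0.1155, 0.416, 0, 0, 0, -2.088, 60], [-0.1155, 0.416, 0, 0, 0, -2.088, 60], [-0.1155, 0.416, 0, 0, 0, -2.088, 60], [-0.1155, 0.416, 0, 0, 0, -2.088, 60], [-0.1155, 0.416, 0, 0, 0, -2.088, 60], [-0.1155, 0.416, 0, 0, 0, -2.088, 60], [-0.1155, 0.416, 0, 0, 0, -2.088, 60], [-0.1155, 0.416, 0, 0, 0, -2.088, 60], [-0.1155, 0.416, 0, 0, 0, -2.088, 60], [-0.1155, 0.416, 0, 0, 0, -2.088, 60], [-0.1155, 0.416, 0, 0, 0, -2.088, 60], [-0.1155, 0.416, 0, 0, 0, -2.088, 60], [-0.1155, 0.416, 0, 0, 0, -2.088, 60]]]}}

```text
clock: 37.4
eef_pos: [0.4042, -0.3, 0.237]
ee_rot: [-0.0, 0.659, 0.752, -0.0]
contact_force: [-0.6, 0.1, -0.7]
opening: 0.0562
finger_force: 0.0
```

```bash
python3 - <<'E'
from h import *
go((.405,-.30,.24,7.6))
p,im=snap('wrist','w5')
import pickle; pickle.dump(p,open('w5.pkl','wb'))
E
```

```text
clock 37.4 pos [ 0.4042 -0.3     0.237 ] ydeg 7.49 q6 -0.82 open 0.0562 F [-0.6  0.1 -0.7] M [-0.05  0.07  0.07]
(0.405, -0.3, 0.24, 7.6) [-0.0001  0.0008 -0.003 ] [(np.float64(-3.1435), 'q6', np.float64(-3.91)), (np.float64(-0.0019), 'q6', np.float64(-0.77)), (np.float64(3.1397), 'q6', np.float64(2.37))]
```

View pics/w5.png

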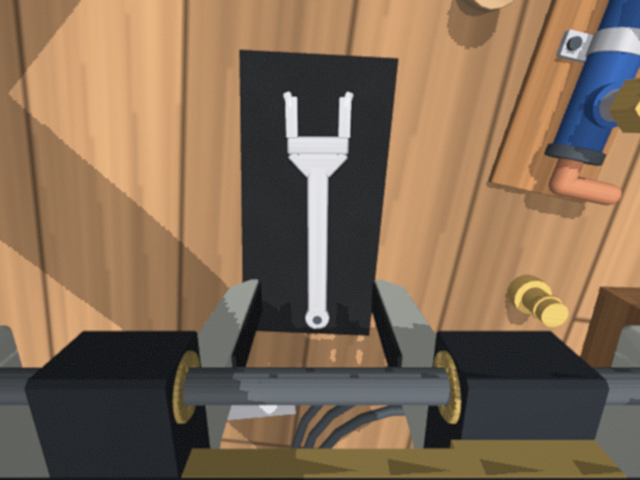

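```bash
python3 - <<'E'
from h import *
import pickle; p=pickle.load(open('w5.pkl','rb'))
im=cv2.imread('pics/w5.png')[:,:,::-1].copy()
m=cv2.inRange(cv2.cvtColor(im,cv2.COLOR_RGB2HSV),(0,0,130),(180,60,255)); l=cv2.connectedComponents(m)[1]; l=l==l[230,317]
C=[]
for r in range(185,300,5):
    c=np.where(l[r])[0]; C.append(plane(p,(c.mean(),r),.013)[:2])
C=np.array(C); vx,vy,x0,y0=cv2.fitLine(C.astype(np.float32),2,0,1e-4,1e-4).ravel()
if vy<0: vx,vy=-vx,-vy
d=np.array([vx,vy]);print('heading',np.degrees(np.arctan2(vy,vx)))
ys,xs=np.where(l);W=np.array([plane(p,(u,v),.0135)[:2] for u,v in zip(xs,ys)]);t=(W-[x0,y0])@d
print('ends',t.min(),t.max(),t.max()-t.min())
o=np.array([x0,y0])+d*(t.max()-.121); o2=np.array([x0,y0])+d*(t.min()+.140); print('origin',o,o2)
q=[plane(p,u,.004)[:2].round(4) for u in ((241,50),(397,58),(370,333),(243,330))]; print('mat',q,np.mean(q,0))
o=(o+o2)/2; go((*o,.008,np.degrees(np.arctan2(vy,vx))-90))
E
```

```text
heading 97.07014
ends -0.11215649260210223 0.15813863249523719 0.27029512509733944
origin [ 0.40593182 -0.30602276] [ 0.4070759  -0.31524721]
mat [array([ 0.3096, -0.1573]), array([ 0.4651, -0.1442]), array([ 0.493 , -0.4583]), array([ 0.3338, -0.4748])] [ 0.400375 -0.30865 ]
clock 37.45 pos [ 0.4042 -0.3001  0.2371] ydeg 7.51 q6 -0.82 open 0.0555 F [-0.2 -0.  -0.7] M [-0.03  0.01 -0.07]
(np.float64(0.4065038604125033), np.float64(-0.31063498182466104), 0.008, np.float32(7.070137)) [-0.0108  0.0009  0.2291] [(np.float64(-3.1339), 'q6', np.float64(-3.92)), (np.float64(0.0077), 'q6', np.float64(-0.78)), (np.float64(3.1493), 'q6', np.float64(2.37))]
```

```bash
python3 - <<'E'
from h import *
import pickle; p=pickle.load(open('w5.pkl','rb'))
im=cv2.imread('pics/w5.png')[:,:,::-1].copy()
m=cv2.inRange(cv2.cvtColor(im,cv2.COLOR_RGB2HSV),(0,0,130),(180,60,255))
d=np.array([np.cos(np.radians(97.07)),np.sin(np.radians(97.07))]);o=np.array([.4059,-.306])
for c in (310,317,324):
    r=np.where(m[100:200,c])[0]+100; a=plane(p,(c,r.min()),.014)[:2]; print(c,r.min(),(a-o)@d)
for r in (110,120,130):
    x=np.where(m[r,270:365])[0]+270; print(r,x.min(),x.max(), [round(float(np.linalg.norm(plane(p,(x.min(),r),.014)-plane(p,(x.max()+1,r),.014))),4)])
go((.4057,-.3060,.0065,7.1))
E
```

```text
310 137 0.07664318346173075
317 137 0.07669403838535598
324 137 0.07674489247315175
110 285 350 [0.0671]
120 286 350 [0.0666]
130 286 350 [0.0671]
clock 37.45 pos [ 0.4042 -0.3001  0.2371] ydeg 7.51 q6 -0.82 open 0.0555 F [-0.2 -0.  -0.7] M [-0.03  0.01 -0.07]
(0.4057, -0.306, 0.0065, 7.1) [-0.0061  0.0007  0.2306] [(np.float64(-3.1344), 'q6', np.float64(-3.91)), (np.float64(0.0071), 'q6', np.float64(-0.77)), (np.float64(3.1487), 'q6', np.float64(2.37))]
```

Call:
{"api": "servo_tool", "payload": {"rows": [[[-0.007, 0.0007, 0.06, 0, 0, -0.007, 60], [-0.007, 0.0007, 0.12, 0, 0, -0.007, 60], [-0.007, 0.0007, 0.18, 0, 0, -0.007, 60], [-0.007, 0.0007, 0.21, 0, 0, -0.007, 60], [-0.007, 0.0007, 0.21, 0, 0, -0.007, 60], [-0.007, 0.0007, 0.21, 0, 0, -0.007, 60]]], "newtons": 50}}

```text
clock: 38.2
eef_pos: [0.4065, -0.3075, 0.0289]
ee_rot: [0.001, 0.656, 0.754, 0.0]
contact_force: [0.0, 0.1, -0.9]
opening: 0.0555
finger_force: 0.0
```

```bash
python3 -c "
from h import *
go((.4059,-.3070,.0065,7.1))"
```

```text
clock 38.2 pos [ 0.4065 -0.3075  0.0289] ydeg 7.95 q6 -0.836 open 0.0555 F [ 0.   0.1 -0.9] M [-0.04  0.05 -0.01]
(0.4059, -0.307, 0.0065, 7.1) [ 0.0006 -0.0005  0.0224] [(np.float64(-3.1267), 'q6', np.float64(-3.91)), (np.float64(0.0149), 'q6', np.float64(-0.77)), (np.float64(3.1565), 'q6', np.float64(2.37))]
```

Call:
{"api": "servo_tool", "payload": {"rows": [[[0.0006, -0.0005, 0.012, 0, 0, 0.015, 60], [0.0006, -0.0005, 0.0215, 0, 0, 0.015, 60], [0.0006, -0.0005, 0.0225, 0, 0, 0.015, 60], [0.0006, -0.0005, 0.0225, 0, 0, 0.015, 0], [0.0006, -0.0005, 0.0225, 0, 0, 0.015, 0], [0.0006, -0.0005, 0.0225, 0, 0, 0.015, 0], [0.0006, -0.0005, 0.0225, 0, 0, 0.015, 0], [0.0006, -0.0005, 0.0225, 0, 0, 0.015, 0]]]}}

```text
clock: 39.2
eef_pos: [0.4053, -0.3064, 0.0048]
ee_rot: [0.0, 0.662, 0.75, 0.0]
contact_force: [1.1, 1.1, 1.0]
opening: 0.0212
finger_force: 50.0
```

```bash
python3 -c "
from h import *
go((.4059,-.3070,.2,7.1))"
```

```text
clock 39.2 pos [ 0.4053 -0.3064  0.0048] ydeg 7.11 q6 -0.822 open 0.0212 F [1.1 1.1 1. ] M [-0.02 -0.08 -0.07]
(0.4059, -0.307, 0.2, 7.1) [-0.0007  0.0006 -0.1952] [(np.float64(-3.1414), 'q6', np.float64(-3.91)), (np.float64(0.0002), 'q6', np.float64(-0.77)), (np.float64(3.1417), 'q6', np.float64(2.37))]
```

Call:
{"api": "servo_tool", "payload": {"rows": [[[0, 0, -0.02, 0, 0, 0, 0], [0, 0, -0.06, 0, 0, 0, 0], [0, 0, -0.11, 0, 0, 0, 0], [0, 0, -0.13, 0, 0, 0, 0], [0, 0, -0.13, 0, 0, 0, 0], [0, 0, -0.13, 0, 0, 0, 0]]]}}

```text
clock: 39.95
eef_pos: [0.4047, -0.3059, 0.1325]
ee_rot: [-0.001, 0.662, 0.75, -0.0]
contact_force: [-0.3, 1.3, -4.1]
opening: 0.0213
finger_force: 50.0
```

```bash
python3 - <<'E'
from h import *
go((.5007,-.2223,.13,-70),(.5007,-.2223,.099,-70))
q,im2=snap('scene','s4'); p,im=snap('side','s5')
cv2.imwrite('pics/s45.png',cv2.resize(np.hstack([im2[50:350,180:480],im[250:480,200:430][:, :] if 0 else cv2.resize(im[250:480,230:460],(300,300))]),(800,400))[:,:,::-1])
E
```

```text
clock 39.95 pos [ 0.4047 -0.3059  0.1325] ydeg 7.11 q6 -0.822 open 0.0213 F [-0.3  1.3 -4.1] M [-0.07  0.02  0.02]
(0.5007, -0.2223, 0.13, -70) [0.0711 0.1057 0.0024] [(np.float64(-1.7958), 'q6', np.float64(-2.34)), (np.float64(1.3458), 'q6', np.float64(0.8))]
(0.5007, -0.2223, 0.099, -70) [0.071  0.1057 0.0334] [(np.float64(-1.7958), 'q6', np.float64(-2.34)), (np.float64(1.3458), 'q6', np.float64(0.8))]
```

View pics/s45.png

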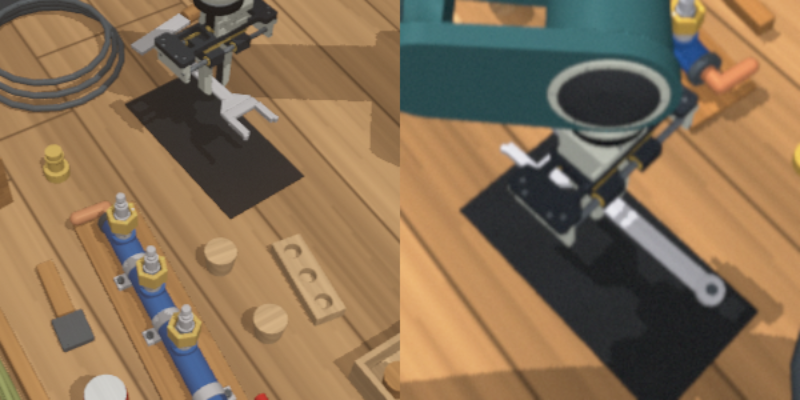

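Call:
{"api": "servo_tool", "payload": {"rows": [[[0.071, 0.1057, 0, 0, 0, 1.346, 0], [0.071, 0.1057, 0, 0, 0, 1.346, 0], [0.071, 0.1057, 0, 0, 0, 1.346, 0], [0.071, 0.1057, 0, 0, 0, 1.346, 0], [0.071, 0.1057, 0, 0, 0, 1.346, 0], [0.071, 0.1057, 0, 0, 0, 1.346, 0], [0.071, 0.1057, 0, 0, 0, 1.346, 0], [0.071, 0.1057, 0, 0, 0, 1.346, 0], [0.071, 0.1057, 0.0335, 0, 0, 1.346, 0], [0.071, 0.1057, 0.0335, 0, 0, 1.346, 0], [0.071, 0.1057, 0.0335, 0, 0, 1.346, 0], [0.071, 0.1057, 0.0335, 0, 0, 1.346, 0]]], "newtons": 60}}

```text
clock: 41.55
eef_pos: [0.5017, -0.2231, 0.1023]
ee_rot: [0.0, 0.985, 0.174, 0.0]
contact_force: [-0.5, -0.3, -3.9]
opening: 0.0208
finger_force: 60.0
```

```bash
python3 - <<'E'
from h import *
t=np.radians(20);c=np.array([.651,-.1676]);d=np.array([np.cos(t),np.sin(t)])
go((*(c-.16*d),.099,-70),(*(c-.1*d),.099,-70))
p,im=snap('wrist','w6'); cv2.imwrite('pics/w6z.png',cv2.resize(im[0:330,130:530,::-1],None,fx=1.8,fy=1.8))
E
```

```text
clock 41.55 pos [ 0.5017 -0.2231  0.1023] ydeg -70.0 q6 0.757 open 0.0208 F [-0.5 -0.3 -3.9] M [-0.07  0.18 -0.04]
(np.float64(0.5006491806742547), np.float64(-0.222323222932107), 0.099, -70) [-0.0008 -0.0011  0.0033] [(np.float64(-3.1417), 'q6', np.float64(-2.34)), (np.float64(-0.0001), 'q6', np.float64(0.8)), (np.float64(3.1415), 'q6', np.float64(3.95))]
(np.float64(0.5570307379214092), np.float64(-0.20180201433256686), 0.099, -70) [ 0.0592 -0.0011  0.0034] [(np.float64(-3.1417), 'q6', np.float64(-2.27)), (np.float64(-0.0001), 'q6', np.float64(0.87)), (np.float64(3.1415), 'q6', np.float64(4.02))]
```

View pics/w6z.png

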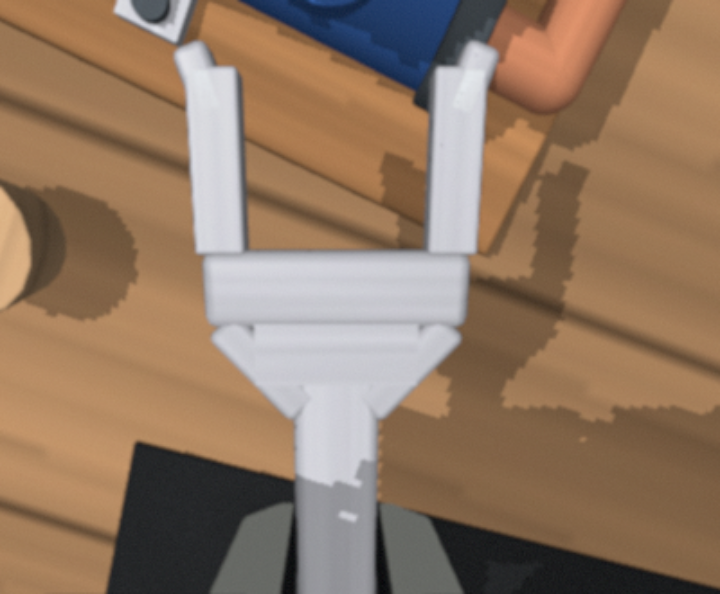

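Call:
{"api": "servo_tool", "payload": {"rows": [[[0.0, -0.001, 0.003, 0, 0, 0, 0], [0.008, -0.001, 0.003, 0, 0, 0, 0], [0.016, -0.001, 0.003, 0, 0, 0, 0], [0.024, -0.001, 0.003, 0, 0, 0, 0], [0.032, -0.001, 0.003, 0, 0, 0, 0], [0.04, -0.001, 0.003, 0, 0, 0, 0], [0.046, -0.001, 0.003, 0, 0, 0, 0], [0.052, -0.001, 0.003, 0, 0, 0, 0], [0.057, -0.001, 0.003, 0, 0, 0, 0], [0.0585, -0.001, 0.003, 0, 0, 0, 0], [0.0585, -0.001, 0.003, 0, 0, 0, 0]]]}}

```text
clock: 42.98
eef_pos: [0.5558, -0.202, 0.0981]
ee_rot: [-0.0, 0.985, 0.174, -0.0]
contact_force: [-2.7, 0.2, -2.4]
opening: 0.0213
finger_force: 60.0
```

```bash
python3 - <<'E'
from h import *
t=np.radians(20);c=np.array([.651,-.1676]);d=np.array([np.cos(t),np.sin(t)])
go((*(c-.1*d),.099,-70))
E
```

```text
clock 42.98 pos [ 0.5558 -0.202   0.0981] ydeg -70.01 q6 0.83 open 0.0213 F [-2.7  0.2 -2.4] M [-0.16  0.52 -0.01]
(np.float64(0.5570307379214092), np.float64(-0.20180201433256686), 0.099, -70) [ 0.0012  0.0003 -0.0009] [(np.float64(-3.1419), 'q6', np.float64(-2.27)), (np.float64(-0.0003), 'q6', np.float64(0.87)), (np.float64(3.1413), 'q6', np.float64(4.02))]
```

Call:
{"api": "servo_tool", "payload": {"rows": [[[0.0005, -0.0101, 0, 0, 0, 0.1, 0], [0.002, -0.0201, 0, 0, 0, 0.2, 0], [0.0045, -0.0298, 0, 0, 0, 0.3, 0], [0.008, -0.0393, 0, 0, 0, 0.4, 0], [0.0124, -0.0484, 0, 0, 0, 0.5, 0], [0.0124, -0.0484, 0, 0, 0, 0.5, 0]]]}}

```text
clock: 43.72
eef_pos: [0.5511, -0.1524, 0.0984]
ee_rot: [0.0, 0.997, -0.075, 0.0]
contact_force: [0.1, -4.7, -3.8]
opening: 0.0213
finger_force: 60.0
```

```bash
python3 - <<'E'
from h import *
c=np.array([.651,-.1676])
for h in (-70-28.65,-70-63): 
    t=np.radians(h+90);go((*(c-.101*np.array([np.cos(t),np.sin(t)])),.098,h))
E
```

```text
clock 43.73 pos [ 0.5511 -0.1524  0.0984] ydeg -98.63 q6 1.408 open 0.0213 F [ 0.1 -4.7 -3.8] M [-0.84  0.27  0.03]
(np.float64(0.5511488234527804), np.float64(-0.15240978794960444), 0.098, -98.65) [0.     0.     0.0004] [(np.float64(-3.1413), 'q6', np.float64(-1.69)), (np.float64(0.0003), 'q6', np.float64(1.45)), (np.float64(3.1419), 'q6', np.float64(4.59))]
clock 43.73 pos [ 0.5511 -0.1524  0.0984] ydeg -98.63 q6 1.408 open 0.0213 F [ 0.1 -4.7 -3.8] M [-0.84  0.27  0.03]
(np.float64(0.5771332761364638), np.float64(-0.09871816563368765), 0.098, -133) [ 0.0177 -0.0569  0.0004] [(np.float64(-2.5418), 'q6', np.float64(-0.99)), (np.float64(0.5998), 'q6', np.float64(2.15))]
```

Call:
{"api": "servo_tool", "payload": {"rows": [[[0.0005, -0.0101, 0, 0, 0, 0.1, 0], [0.002, -0.0201, 0, 0, 0, 0.2, 0], [0.0045, -0.0298, 0, 0, 0, 0.3, 0], [0.008, -0.0393, 0, 0, 0, 0.4, 0], [0.0124, -0.0484, 0, 0, 0, 0.5, 0], [0.0176, -0.057, 0, 0, 0, 0.6, 0], [0.0176, -0.057, 0, 0, 0, 0.6, 0]]]}}

```text
clock: 44.6
eef_pos: [0.577, -0.0988, 0.0981]
ee_rot: [0.0, 0.931, -0.366, -0.0]
contact_force: [-2.5, -4.7, -3.0]
opening: 0.0217
finger_force: 60.0
```

```bash
python3 - <<'E'
from h import *
go((.577,-.0987,.098,-133))
p,im=snap('wrist','w7'); cv2.imwrite('pics/w7z.png',cv2.resize(im[0:330,130:530,::-1],None,fx=1.8,fy=1.8))
E
```

```text
clock 44.6 pos [ 0.577  -0.0988  0.0981] ydeg -132.96 q6 2.108 open 0.0217 F [-2.5 -4.7 -3. ] M [-0.82  0.61  0.  ]
(0.577, -0.0987, 0.098, -133) [-0.0001 -0.0001  0.0001] [(np.float64(-3.141), 'q6', np.float64(-0.99)), (np.float64(0.0006), 'q6', np.float64(2.15)), (np.float64(3.1422), 'q6', np.float64(5.29))]
```

View pics/w7z.png

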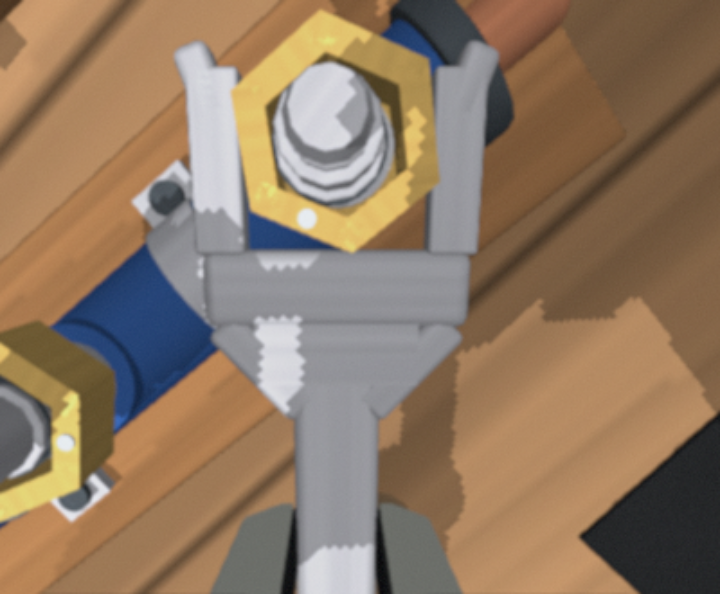

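Call:
{"api": "servo_tool", "payload": {"rows": [[[0.0002, -0.0061, 0, 0, 0, 0.06, 0], [0.0007, -0.0121, 0, 0, 0, 0.12, 0], [0.0007, -0.0121, 0, 0, 0, 0.12, 0], [0.0007, -0.0121, 0, 0, 0, 0.12, 0], [0.0002, -0.0061, 0, 0, 0, 0.06, 0], [0.0001, -0.004, 0, 0, 0, 0.03, 0], [0.0001, -0.004, 0, 0, 0, 0.03, 0], [-0.01, -0.0044, 0, 0, 0, 0.03, 0], [-0.025, -0.0048, 0, 0, 0, 0.03, 0], [-0.04, -0.0053, 0, 0, 0, 0.03, 0], [-0.055, -0.0058, 0, 0, 0, 0.03, 0], [-0.065, -0.006, 0, 0, 0, 0.03, 0], [-0.065, -0.006, 0, 0, 0, 0.03, 0]]]}}

```text
clock: 46.28
eef_pos: [0.5333, -0.0492, 0.0985]
ee_rot: [-0.0, 0.925, -0.38, 0.0]
contact_force: [0.2, -0.1, -3.7]
opening: 0.0213
finger_force: 60.0
```

```bash
cat >> h.py <<'E'
def sp(c,th,*Ls,z=.098):
    t=np.radians(th); d=np.array([np.cos(t),np.sin(t)])
    for L in Ls: go((*(np.array(c)-L*d).round(4),z,th-90))
E
python3 - <<'E'
from h import *
sp((.6581,-.0633),10.7,.165)
E
```

```text
clock 46.27 pos [ 0.5333 -0.0492  0.0985] ydeg -134.72 q6 2.212 open 0.0213 F [ 0.2 -0.1 -3.7] M [0.01 0.17 0.02]
(np.float64(0.496), np.float64(-0.0939), 0.098, -79.3) [0.0049 0.058  0.0005] [(np.float64(-0.9672), 'q6', np.float64(1.2)), (np.float64(2.1744), 'q6', np.float64(4.34))]
```

Call:
{"api": "servo_tool", "payload": {"rows": [[[0.0049, 0.058, 0, 0, 0, 0, 0], [0.0049, 0.058, 0, 0, 0, -0.1, 0], [0.0049, 0.058, 0, 0, 0, -0.967, 0], [0.0049, 0.058, 0, 0, 0, -0.967, 0], [0.0049, 0.058, 0, 0, 0, -0.967, 0], [0.0049, 0.058, 0, 0, 0, -0.967, 0], [0.0049, 0.058, 0, 0, 0, -0.967, 0], [0.0049, 0.058, 0, 0, 0, -0.967, 0], [0.0049, 0.058, 0, 0, 0, -0.967, 0], [0.0049, 0.058, 0, 0, 0, -0.967, 0], [0.0049, 0.058, 0, 0, 0, -0.967, 0]]]}}

```text
clock: 47.65
eef_pos: [0.4963, -0.0944, 0.0982]
ee_rot: [0.0, 0.996, 0.092, -0.0]
contact_force: [-0.6, -0.3, -3.0]
opening: 0.0211
finger_force: 60.0
```

```bash
python3 - <<'E'
from h import *
sp((.6581,-.0633),10.7,.101)
E
```

```text
clock 47.65 pos [ 0.4963 -0.0944  0.0982] ydeg -79.4 q6 1.147 open 0.0211 F [-0.6 -0.3 -3. ] M [-0.03  0.21  0.04]
(np.float64(0.5589), np.float64(-0.0821), 0.098, -79.3) [ 0.0638 -0.0006  0.0002] [(np.float64(-3.1433), 'q6', np.float64(-1.9)), (np.float64(-0.0017), 'q6', np.float64(1.24)), (np.float64(3.1399), 'q6', np.float64(4.38))]
```

Call:
{"api": "servo_tool", "payload": {"rows": [[[0.01, -0.0006, 0, 0, 0, 0, 0], [0.02, -0.0006, 0, 0, 0, 0, 0], [0.028, -0.0006, 0, 0, 0, 0, 0], [0.036, -0.0006, 0, 0, 0, 0, 0], [0.044, -0.0006, 0, 0, 0, 0, 0], [0.05, -0.0006, 0, 0, 0, 0, 0], [0.056, -0.0006, 0, 0, 0, 0, 0], [0.061, -0.0006, 0, 0, 0, 0, 0], [0.0635, -0.0006, 0, 0, 0, 0, 0], [0.0635, -0.0006, 0, 0, 0, 0, 0]]]}}

```text
clock: 48.9
eef_pos: [0.5586, -0.082, 0.0982]
ee_rot: [-0.0, 0.996, 0.093, -0.0]
contact_force: [0.0, 0.1, -3.7]
opening: 0.0206
finger_force: 60.0
```

```bash
python3 - <<'E'
from h import *
sp((.6581,-.0633),10.7,.101)
E
```

```text
clock 48.9 pos [ 0.5586 -0.082   0.0982] ydeg -79.34 q6 1.194 open 0.0206 F [ 0.   0.1 -3.7] M [-0.05  0.23  0.07]
(np.float64(0.5589), np.float64(-0.0821), 0.098, -79.3) [0.0003 0.0001 0.0002] [(np.float64(-3.1424), 'q6', np.float64(-1.9)), (np.float64(-0.0008), 'q6', np.float64(1.24)), (np.float64(3.1408), 'q6', np.float64(4.38))]
```

Call:
{"api": "servo_tool", "payload": {"rows": [[[0.0005, -0.0101, 0, 0, 0, 0.1, 0], [0.002, -0.0201, 0, 0, 0, 0.2, 0], [0.0045, -0.0298, 0, 0, 0, 0.3, 0], [0.008, -0.0393, 0, 0, 0, 0.4, 0], [0.0124, -0.0484, 0, 0, 0, 0.5, 0], [0.0176, -0.057, 0, 0, 0, 0.6, 0], [0.0238, -0.0651, 0, 0, 0, 0.7, 0], [0.0306, -0.0725, 0, 0, 0, 0.8, 0], [0.0382, -0.0791, 0, 0, 0, 0.9, 0], [0.0464, -0.085, 0, 0, 0, 1.0, 0], [0.0552, -0.09, 0, 0, 0, 1.1, 0], [0.0644, -0.0941, 0, 0, 0, 1.2, 0], [0.0644, -0.0941, 0, 0, 0, 1.2, 0]]]}}

```text
clock: 50.52
eef_pos: [0.6041, 0.0226, 0.0979]
ee_rot: [0.0, 0.874, -0.485, -0.001]
contact_force: [-4.5, 2.5, -2.7]
opening: 0.0211
finger_force: 60.1
```

```bash
python3 - <<'E'
from h import *
sp((.6581,-.0633),10.7-68.75,.101)
p,im=snap('wrist','w8')
E
```

```text
clock 50.52 pos [0.6041 0.0226 0.0979] ydeg -148.04 q6 2.579 open 0.0211 F [-4.5  2.5 -2.7] M [0.4  0.87 0.25]
(np.float64(0.6047), np.float64(0.0224), 0.098, -148.05) [ 0.0005 -0.0003 -0.0001] [(np.float64(-3.1414), 'q6', np.float64(-0.52)), (np.float64(0.0002), 'q6', np.float64(2.62)), (np.float64(3.1418), 'q6', np.float64(5.76))]
```

```bash
cat >> h.py <<'E'
def dot(p,im,c,rs=(.0185,.019,.0195)):
    hsv=cv2.cvtColor(im,cv2.COLOR_RGB2HSV); r=[]
    for a in range(0,360,2):
        S=[]
        for q in rs:
            u=proj(p,(c[0]+q*np.cos(np.radians(a)),c[1]+q*np.sin(np.radians(a)),.116)).round().astype(int)
            if 0<=u[0]<640 and 0<=u[1]<480: S.append((hsv[u[1],u[0],1],hsv[u[1],u[0],2]))
        if S: s=np.array(S,float); r.append((s[:,0].mean(),a,s[:,1].mean()))
    return [(a,int(s),int(v)) for s,a,v in sorted(r) if v>170][:8]
E
python3 - <<'E'
from h import *
p=optics.camera_params('wrist');im=cv2.imread('pics/w8.png')[:,:,::-1].copy()
print(dot(p,im,(.6581,-.0633)))
print(dot(p,im,(.651,-.1676)))
E
```

```text
[(20, 114, 221), (68, 118, 220), (18, 121, 220), (66, 122, 220), (70, 126, 220), (16, 129, 219), (22, 130, 219), (72, 131, 220)]
[]
```

```bash
python3 - <<'E'
import cv2
im=cv2.imread('pics/w8.png');cv2.imwrite('pics/w8z.png',cv2.resize(im[0:330,130:530],None,fx=1.8,fy=1.8))
E
```

```text
(no output)
```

View pics/w8z.png

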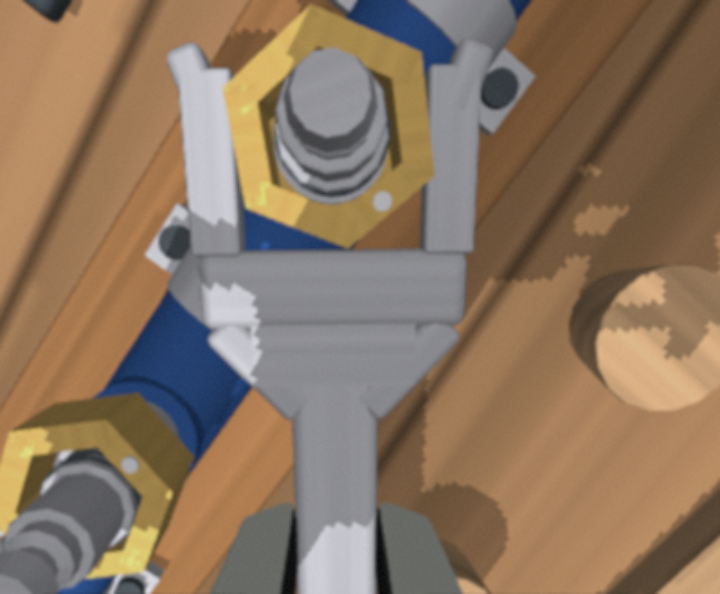

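Call:
{"api": "servo_tool", "payload": {"rows": [[[0.0001, 0.0035, 0, 0, 0, -0.04, 0], [0.0002, 0.0071, 0, 0, 0, -0.07, 0], [0.0002, 0.0071, 0, 0, 0, -0.07, 0], [-0.01, 0.0078, 0, 0, 0, -0.07, 0], [-0.025, 0.0088, 0, 0, 0, -0.07, 0], [-0.04, 0.0099, 0, 0, 0, -0.07, 0], [-0.055, 0.0109, 0, 0, 0, -0.07, 0], [-0.065, 0.0116, 0, 0, 0, -0.07, 0], [-0.065, 0.0116, 0, 0, 0, -0.07, 0]]]}}

```text
clock: 51.7
eef_pos: [0.56, 0.072, 0.0984]
ee_rot: [-0.0, 0.891, -0.454, 0.0]
contact_force: [1.2, 0.5, -3.1]
opening: 0.021
finger_force: 60.0
```

```bash
python3 - <<'E'
from h import *
go((.5,0,.098,-50.2))
sp((.6678,.0417),39.8,.165)
E
```

```text
clock 51.7 pos [0.56   0.072  0.0984] ydeg -144.04 q6 2.597 open 0.021 F [ 1.2  0.5 -3.1] M [ 0.09  0.14 -0.01]
(0.5, 0, 0.098, -50.2) [0.0231 0.0908 0.0004] [(np.float64(-1.6378), 'q6', np.float64(0.88)), (np.float64(1.5038), 'q6', np.float64(4.02))]
clock 51.7 pos [0.56   0.072  0.0984] ydeg -144.04 q6 2.597 open 0.021 F [ 1.2  0.5 -3.1] M [ 0.09  0.14 -0.01]
(np.float64(0.541), np.float64(-0.0639), 0.098, -50.2) [0.0989 0.0952 0.0004] [(np.float64(-1.6378), 'q6', np.float64(0.76)), (np.float64(1.5038), 'q6', np.float64(3.9))]
```

Call:
{"api": "servo_tool", "payload": {"rows": [[[-0.0353, 0.0485, 0, 0, 0, 0, 0], [-0.0353, 0.0485, 0, 0, 0, 0, 0], [0.0231, 0.0908, 0, 0, 0, -0.1, 0], [0.0231, 0.0908, 0, 0, 0, -1.638, 0], [0.0231, 0.0908, 0, 0, 0, -1.638, 0], [0.0231, 0.0908, 0, 0, 0, -1.638, 0], [0.0231, 0.0908, 0, 0, 0, -1.638, 0], [0.0231, 0.0908, 0, 0, 0, -1.638, 0], [0.0231, 0.0908, 0, 0, 0, -1.638, 0], [0.0231, 0.0908, 0, 0, 0, -1.638, 0], [0.0231, 0.0908, 0, 0, 0, -1.638, 0], [0.0231, 0.0908, 0, 0, 0, -1.638, 0], [0.0231, 0.0908, 0, 0, 0, -1.638, 0], [0.0989, 0.0952, 0, 0, 0, -1.638, 0], [0.0989, 0.0952, 0, 0, 0, -1.638, 0], [0.0989, 0.0952, 0, 0, 0, -1.638, 0], [0.0989, 0.0952, 0, 0, 0, -1.638, 0]]]}}

```text
clock: 53.82
eef_pos: [0.5409, -0.064, 0.0981]
ee_rot: [-0.0, 0.94, 0.34, -0.0]
contact_force: [0.6, -0.0, -3.8]
opening: 0.021
finger_force: 60.0
```

```bash
python3 - <<'E'
from h import *
sp((.6678,.0417),39.8,.101)
E
```

```text
clock 53.83 pos [ 0.5409 -0.064   0.0981] ydeg -50.26 q6 0.712 open 0.021 F [ 0.6 -0.  -3.8] M [-0.07  0.12 -0.05]
(np.float64(0.5902), np.float64(-0.023), 0.098, -50.2) [0.0641 0.     0.0001] [(np.float64(-3.1426), 'q6', np.float64(-2.3)), (np.float64(-0.001), 'q6', np.float64(0.84)), (np.float64(3.1406), 'q6', np.float64(3.98))]
```

Call:
{"api": "servo_tool", "payload": {"rows": [[[0.01, 0, 0, 0, 0, 0, 0], [0.02, 0, 0, 0, 0, 0, 0], [0.028, 0, 0, 0, 0, 0, 0], [0.036, 0, 0, 0, 0, 0, 0], [0.044, 0, 0, 0, 0, 0, 0], [0.05, 0, 0, 0, 0, 0, 0], [0.056, 0, 0, 0, 0, 0, 0], [0.061, 0, 0, 0, 0, 0, 0], [0.064, 0, 0, 0, 0, 0, 0], [0.064, 0, 0, 0, 0, 0, 0]]]}}

```text
clock: 55.08
eef_pos: [0.5904, -0.0236, 0.0982]
ee_rot: [0.0, 0.94, 0.34, -0.0]
contact_force: [-0.6, -0.7, -4.5]
opening: 0.0213
finger_force: 60.0
```

```bash
python3 - <<'E'
from h import *
sp((.6678,.0417),39.8,.101)
E
```

```text
clock 55.08 pos [ 0.5904 -0.0236  0.0982] ydeg -50.24 q6 0.794 open 0.0213 F [-0.6 -0.7 -4.5] M [-0.1   0.27 -0.  ]
(np.float64(0.5902), np.float64(-0.023), 0.098, -50.2) [ 0.0003 -0.0006  0.0002] [(np.float64(-3.1423), 'q6', np.float64(-2.3)), (np.float64(-0.0007), 'q6', np.float64(0.84)), (np.float64(3.1409), 'q6', np.float64(3.98))]
```

Call:
{"api": "servo_tool", "payload": {"rows": [[[0.0005, -0.0101, 0, 0, 0, 0.1, 0], [0.002, -0.0201, 0, 0, 0, 0.2, 0], [0.0045, -0.0298, 0, 0, 0, 0.3, 0], [0.008, -0.0393, 0, 0, 0, 0.4, 0], [0.0124, -0.0484, 0, 0, 0, 0.5, 0], [0.0176, -0.057, 0, 0, 0, 0.6, 0], [0.0238, -0.0651, 0, 0, 0, 0.7, 0], [0.0306, -0.0725, 0, 0, 0, 0.8, 0], [0.0382, -0.0791, 0, 0, 0, 0.9, 0], [0.0464, -0.085, 0, 0, 0, 1.0, 0], [0.0552, -0.09, 0, 0, 0, 1.1, 0], [0.0644, -0.0941, 0, 0, 0, 1.2, 0], [0.0644, -0.0941, 0, 0, 0, 1.2, 0]]]}}

```text
clock: 56.7
eef_pos: [0.5792, 0.0901, 0.0979]
ee_rot: [0.0, 0.968, -0.25, -0.001]
contact_force: [-5.9, -0.5, -2.9]
opening: 0.0211
finger_force: 60.0
```

```bash
python3 - <<'E'
from h import *
sp((.6678,.0417),39.8-68.75,.101)
p,im=snap('wrist','w9')
hsv=cv2.cvtColor(im,cv2.COLOR_RGB2HSV)
c=proj(p,(.6678,.0417,.116)); print('centre',c)
m=cv2.inRange(hsv,(0,0,140),(180,75,255)); n,l,st,ce=cv2.connectedComponentsWithStats(m)
for i in range(1,n):
    if 10<st[i,4]<150 and np.linalg.norm(ce[i]-c)<75:
        w=plane(p,ce[i],.116)[:2]-[.6678,.0417]; print(ce[i].round(),st[i,4],np.linalg.norm(w).round(4),np.degrees(np.arctan2(w[1],w[0])).round(1))
E
```

```text
clock 56.7 pos [0.5792 0.0901 0.0979] ydeg -118.99 q6 2.188 open 0.0211 F [-5.9 -0.5 -2.9] M [-0.14  1.16  0.11]
(np.float64(0.5794), np.float64(0.0906), 0.098, -118.95) [-0.     -0.0005 -0.0001] [(np.float64(-3.1423), 'q6', np.float64(-0.91)), (np.float64(-0.0007), 'q6', np.float64(2.23)), (np.float64(3.1409), 'q6', np.float64(5.37))]
centre [315.48818159  74.30974443]
[344. 115.] 109 0.018 -171.9
```

Call:
{"api": "servo_tool", "payload": {"rows": [[[0.0001, 0.0035, 0, 0, 0, -0.04, 0], [0.0002, 0.0071, 0, 0, 0, -0.07, 0], [0.0002, 0.0071, 0, 0, 0, -0.07, 0], [-0.01, 0.0078, 0, 0, 0, -0.07, 0], [-0.025, 0.0088, 0, 0, 0, -0.07, 0], [-0.04, 0.0099, 0, 0, 0, -0.07, 0], [-0.055, 0.0109, 0, 0, 0, -0.07, 0], [-0.075, 0.0123, 0, 0, 0, -0.07, 0], [-0.075, 0.0123, 0, 0, 0, -0.07, 0]]]}}

```text
clock: 57.88
eef_pos: [0.5069, 0.1163, 0.0985]
ee_rot: [-0.0, 0.976, -0.216, 0.0]
contact_force: [0.0, 0.2, -3.3]
opening: 0.0211
finger_force: 60.0
```

```bash
python3 - <<'E'
from h import *
go((.44,.1,.1,-174),(.401,-.318,.1,-174))
E
```

```text
clock 57.88 pos [0.5069 0.1163 0.0985] ydeg -114.92 q6 2.182 open 0.0211 F [ 0.   0.2 -3.3] M [ 0.06  0.13 -0.03]
(0.44, 0.1, 0.1, -174) [-0.0538  0.0429 -0.0016] [(np.float64(-2.1105), 'q6', np.float64(0.12)), (np.float64(1.0311), 'q6', np.float64(3.26))]
(0.401, -0.318, 0.1, -174) [ 0.087   0.4384 -0.0017] [(np.float64(-2.1105), 'q6', np.float64(-0.78)), (np.float64(1.0311), 'q6', np.float64(2.37))]
```

Call:
{"api": "servo_tool", "payload": {"rows": [[[-0.0538, 0.0429, 0, 0, 0, 0, 0], [-0.0538, 0.0429, 0, 0, 0, 0, 0], [0.087, 0.4384, 0, 0, 0, 0, 0], [0.087, 0.4384, 0, 0, 0, 0, 0], [0.087, 0.4384, 0, 0, 0, 0, 0], [0.087, 0.4384, 0, 0, 0, 0, 0], [0.087, 0.4384, 0, 0, 0, 0.1, 0], [0.087, 0.4384, 0, 0, 0, 0.25, 0], [0.087, 0.4384, 0, 0, 0, 0.5, 0], [0.087, 0.4384, 0, 0, 0, 1.031, 0], [0.087, 0.4384, 0, 0, 0, 1.031, 0], [0.087, 0.4384, 0, 0, 0, 1.031, 0], [0.087, 0.4384, 0, 0, 0, 1.031, 0], [0.087, 0.4384, 0, 0, 0, 1.031, 0], [0.087, 0.4384, 0, 0, 0, 1.031, 0]]]}}

```text
clock: 59.75
eef_pos: [0.4019, -0.3186, 0.0983]
ee_rot: [0.0, 0.744, -0.669, 0.0]
contact_force: [1.1, -1.0, -3.0]
opening: 0.0212
finger_force: 60.0
```

```bash
python3 - <<'E'
from h import *
go((.401,-.318,.006,-174))
E
```

```text
clock 59.75 pos [ 0.4019 -0.3186  0.0983] ydeg -173.91 q6 2.315 open 0.0212 F [ 1.1 -1.  -3. ] M [0.15 0.09 0.05]
(0.401, -0.318, 0.006, -174) [-0.0008  0.0009  0.0923] [(np.float64(-3.14), 'q6', np.float64(-0.78)), (np.float64(0.0016), 'q6', np.float64(2.37)), (np.float64(3.1432), 'q6', np.float64(5.51))]
```

Call:
{"api": "servo_tool", "payload": {"rows": [[[0, 0, 0.05, 0, 0, 0, 0], [0, 0, 0.08, 0, 0, 0, 0], [0, 0, 0.088, 0, 0, 0, 0], [0, 0, 0.091, 0, 0, 0, 0], [0, 0, 0.0925, 0, 0, 0, 0], [0, 0, 0.0925, 0, 0, 0, 0], [0, 0, 0.0925, 0, 0, 0, 0]]]}}

```text
clock: 60.62
eef_pos: [0.4021, -0.3188, 0.0064]
ee_rot: [0.0, 0.743, -0.669, 0.0]
contact_force: [-0.1, 0.5, -3.6]
opening: 0.021
finger_force: 60.0
```

```bash
python3 - <<'E'
from h import *
go((.401,-.318,.005,-174))
E
```

```text
clock 60.62 pos [ 0.4021 -0.3188  0.0064] ydeg -174.05 q6 2.318 open 0.021 F [-0.1  0.5 -3.6] M [0.19 0.09 0.04]
(0.401, -0.318, 0.005, -174) [-0.0009  0.001   0.0014] [(np.float64(-3.1425), 'q6', np.float64(-0.78)), (np.float64(-0.0009), 'q6', np.float64(2.37)), (np.float64(3.1406), 'q6', np.float64(5.51))]
```

Lower 1.2 mm more, release, rise and take a picture.

Call:
{"api": "servo_tool", "payload": {"rows": [[[0, 0, 0.0013, 0, 0, 0, 0], [0, 0, 0.0013, 0, 0, 0, 0], [0, 0, 0.0013, 0, 0, 0, 0], [0, 0, 0.0013, 0, 0, 0, 50], [0, 0, 0.0013, 0, 0, 0, 50], [0, 0, 0.0013, 0, 0, 0, 50], [0, 0, -0.05, 0, 0, 0, 50], [0, 0, -0.11, 0, 0, 0, 50], [0, 0, -0.17, 0, 0, 0, 50], [0, 0, -0.2, 0, 0, 0, 50], [0, 0, -0.2, 0, 0, 0, 50]]], "newtons": 15}}

```text
clock: 62.0
eef_pos: [0.4024, -0.3191, 0.2083]
ee_rot: [-0.0, 0.743, -0.669, 0.002]
contact_force: [0.2, -0.2, -1.3]
opening: 0.0468
finger_force: 0.0
```

```bash
python3 - <<'E'
from h import *
q,a=snap('scene','s6'); p,b=snap('side','s7')
A=cv2.resize(a[90:420,190:430],(436,600)); B=cv2.resize(b[150:480,240:440],(364,600))
cv2.imwrite('pics/s67.png',np.hstack([A,B])[:,:,::-1])
go((.652,.2035,.26,85.4),(.652,.2035,.142,85.4))
E
```

```text
clock 62.1 pos [ 0.4017 -0.3185  0.205 ] ydeg -174.06 q6 2.318 open 0.0463 F [-0.4  0.5 -0.5] M [ 0.14  0.2  -0.07]
(0.652, 0.2035, 0.26, 85.4) [-0.4933 -0.303  -0.0549] [(np.float64(-1.3868), 'q6', np.float64(1.95)), (np.float64(1.7548), 'q6', np.float64(5.1))]
(0.652, 0.2035, 0.142, 85.4) [-0.4933 -0.303   0.0631] [(np.float64(-1.3868), 'q6', np.float64(1.95)), (np.float64(1.7548), 'q6', np.float64(5.1))]
```

View pics/s67.png

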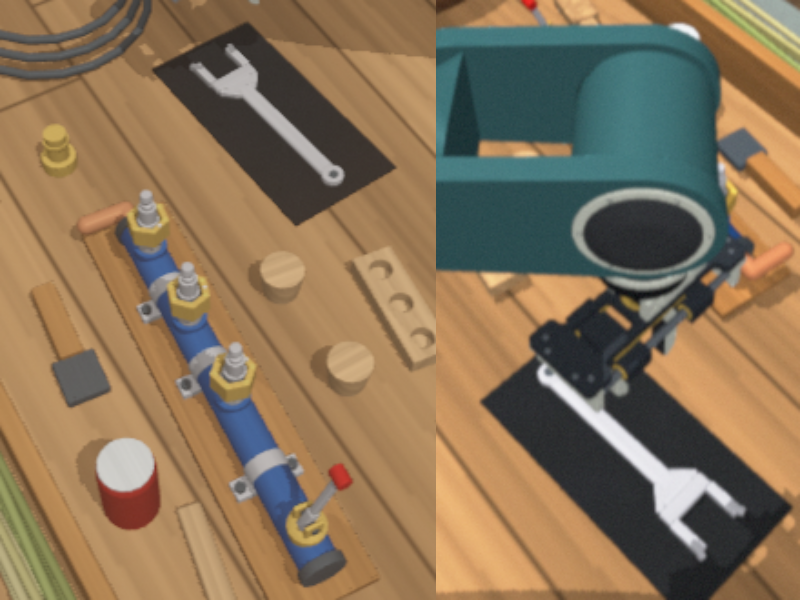

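Call:
{"api": "servo_tool", "payload": {"rows": [[[-0.05, -0.03, -0.055, 0, 0, -0.1, 50], [-0.4933, -0.303, -0.055, 0, 0, -1.387, 50], [-0.4933, -0.303, -0.055, 0, 0, -1.387, 50], [-0.4933, -0.303, -0.055, 0, 0, -1.387, 50], [-0.4933, -0.303, -0.055, 0, 0, -1.387, 50], [-0.4933, -0.303, -0.055, 0, 0, -1.387, 50], [-0.4933, -0.303, -0.055, 0, 0, -1.387, 50], [-0.4933, -0.303, -0.055, 0, 0, -1.387, 50], [-0.4933, -0.303, -0.055, 0, 0, -1.387, 50], [-0.4933, -0.303, -0.055, 0, 0, -1.387, 50], [-0.4933, -0.303, -0.055, 0, 0, -1.387, 50], [-0.4933, -0.303, -0.055, 0, 0, -1.387, 50], [-0.4933, -0.303, -0.055, 0, 0, -1.387, 50], [-0.4933, -0.303, -0.055, 0, 0, -1.387, 50]]]}}

```text
clock: 63.85
eef_pos: [0.652, 0.2026, 0.261]
ee_rot: [-0.0, 0.999, -0.041, 0.0]
contact_force: [-1.0, 0.7, 0.4]
opening: 0.046
finger_force: 0.0
```

```bash
python3 - <<'E'
from h import *
go((.655,.2033,.141,85.4))
E
```

```text
clock 63.85 pos [0.652  0.2026 0.261 ] ydeg -94.64 q6 1.916 open 0.046 F [-1.   0.7  0.4] M [ 0.01  0.14 -0.03]
(0.655, 0.2033, 0.141, 85.4) [ 0.0029 -0.0009  0.12  ] [(np.float64(-3.1424), 'q6', np.float64(-1.19)), (np.float64(-0.0008), 'q6', np.float64(1.95)), (np.float64(3.1408), 'q6', np.float64(5.09))]
```

Call:
{"api": "servo_tool", "payload": {"rows": [[[0.003, -0.0009, 0.06, 0, 0, 0, 50], [0.003, -0.0009, 0.1, 0, 0, 0, 50], [0.003, -0.0009, 0.12, 0, 0, 0, 50], [0.003, -0.0009, 0.12, 0, 0, 0, 50], [0.003, -0.0009, 0.12, 0, 0, 0, 0], [0.003, -0.0009, 0.12, 0, 0, 0, 0], [0.003, -0.0009, 0.12, 0, 0, 0, 0], [0.003, -0.0009, 0.12, 0, 0, 0, 0], [0.003, -0.0009, 0.12, 0, 0, 0, 0]]], "newtons": 15}}

```text
clock: 64.97
eef_pos: [0.6554, 0.2034, 0.1418]
ee_rot: [0.0, 0.999, -0.04, 0.0]
contact_force: [-1.9, -5.8, 5.3]
opening: 0.02
finger_force: 15.0
```

Call:
{"api": "servo_tool", "payload": {"rows": [[[-0.0101, 0, 0.0048, 0, 0, 0, 0], [-0.0194, 0, 0.0112, 0, 0, 0, 0], [-0.0277, 0, 0.0188, 0, 0, 0, 0], [-0.0347, 0, 0.0276, 0, 0, 0, 0], [-0.0404, 0, 0.0373, 0, 0, 0, 0], [-0.0445, 0, 0.0477, 0, 0, 0, 0], [-0.047, 0, 0.0587, 0, 0, 0, 0], [-0.0478, 0, 0.0699, 0, 0, 0, 0], [-0.0478, 0, 0.0725, 0, 0, 0, 0], [-0.0478, 0, 0.0735, 0, 0, 0, 0], [-0.0478, 0, 0.0735, 0, 0, 0, 0]]]}}

```text
clock: 66.35
eef_pos: [0.6072, 0.2072, 0.0673]
ee_rot: [0.001, 0.999, -0.04, -0.0]
contact_force: [-4.6, -6.3, 1.3]
opening: 0.0198
finger_force: 15.0
```

Call:
{"api": "servo_tool", "payload": {"rows": [[[0, 0, 0, 0, 0, 0, 50], [0, 0, 0, 0, 0, 0, 50], [0, 0, 0, 0, 0, 0, 50], [0, 0, -0.05, 0, 0, 0, 50], [0, 0, -0.065, 0, 0, 0, 0], [0, 0, -0.065, 0, 0, 0, 0], [0, 0, -0.065, 0, 0, 0, 0], [0, 0, -0.065, 0, 0, 0, 0], [0, 0, -0.065, 0, 0, 0, 0], [0, 0, -0.04, 0, 0, 0, 0], [0, 0, -0.034, 0, 0, 0, 0], [0, 0, -0.03, 0, 0, 0, 0], [0, 0, -0.03, 0, 0, 0, 0]]]}}

```text
clock: 67.97
eef_pos: [0.6077, 0.2079, 0.0976]
ee_rot: [-0.0, 0.999, -0.04, 0.0]
contact_force: [0.2, 0.0, -0.2]
opening: 0.0006
finger_force: 0.0
```

```bash
python3 - <<'E'
from h import *
go((.607,.207,.094,85.4))
E
```

```text
clock 67.97 pos [0.6077 0.2079 0.0976] ydeg -94.59 q6 1.941 open 0.0006 F [ 0.2  0.  -0.2] M [0.04 0.18 0.05]
(0.607, 0.207, 0.094, 85.4) [-0.0006  0.001   0.0036] [(np.float64(-3.1414), 'q6', np.float64(-1.16)), (np.float64(0.0002), 'q6', np.float64(1.98)), (np.float64(3.1418), 'q6', np.float64(5.12))]
```

No contact yet at 97.6 mm; press on down gently.

Call:
{"api": "servo_tool", "payload": {"rows": [[[0, 0, 0.001, 0, 0, 0, 0], [0, 0, 0.002, 0, 0, 0, 0], [0, 0, 0.0025, 0, 0, 0, 0], [0, 0, 0.0025, 0, 0, 0, 0]]]}}

```text
clock: 68.47
eef_pos: [0.6079, 0.208, 0.096]
ee_rot: [-0.0, 0.999, -0.04, 0.001]
contact_force: [-2.2, -1.0, 8.1]
opening: 0.0004
finger_force: 4.2
```

Call:
{"api": "servo_tool", "payload": {"rows": [[[0, 0, 0.001, 0, 0, 0, 0], [0, 0, 0.0018, 0, 0, 0, 0], [0, 0, 0.0018, 0, 0, 0, 0]]]}}

```text
clock: 68.85
eef_pos: [0.608, 0.2081, 0.0957]
ee_rot: [-0.0, 0.999, -0.04, 0.001]
contact_force: [-8.2, -2.6, 20.2]
opening: 0.0004
finger_force: 10.4
```

Call:
{"api": "servo_tool", "payload": {"rows": [[[0, 0, -0.05, 0, 0, 0, 30], [0, 0, -0.11, 0, 0, 0, 30], [0, 0, -0.17, 0, 0, 0, 30], [0.025, 0.22, -0.2, 0, 0, 0, 30], [0.025, 0.3, -0.2, 0, 0, 0, 30], [0.025, 0.34, -0.2, 0, 0, 0, 30], [0.025, 0.34, -0.2, 0, 0, 0, 30], [0.025, 0.34, -0.2, 0, 0, 0, 30], [0.025, 0.34, -0.2, 0, 0, 0, 30], [0.025, 0.34, -0.2, 0, 0, 0, 30], [0.025, 0.34, -0.2, 0, 0, 0, 30]]]}}

```text
clock: 70.22
eef_pos: [0.6053, -0.1324, 0.293]
ee_rot: [-0.0, 0.999, -0.04, 0.0]
contact_force: [-0.2, 1.1, 0.3]
opening: 0.0275
finger_force: 0.0
```

```bash
python3 - <<'E'
from h import *
go((.6,0,.3,85))
q,a=snap('scene','s8'); p,w=snap('wrist','w10')
b0=cv2.imread('pics/s6.png')[:,:,::-1].copy()
for n,im in (('s6',b0),('s8',a)):
    m=cv2.inRange(cv2.cvtColor(im,cv2.COLOR_RGB2HSV),(0,0,150),(180,60,255)); k,l,st,ce=cv2.connectedComponentsWithStats(m[100:230,260:420])
    i=1+np.argmax(st[1:,4]); print(n,st[i],ce[i].round(1))
for nm,c in (('u1',(.651,-.1676)),('u2',(.6581,-.0633))):
    hsv=cv2.cvtColor(w,cv2.COLOR_RGB2HSV); m=cv2.inRange(hsv,(0,0,140),(180,75,255)); k,l,st,ce=cv2.connectedComponentsWithStats(m); cc=proj(p,(*c,.116)); print(nm,cc)
    for i in range(1,k):
        if 6<st[i,4]<150:
            v=plane(p,ce[i],.116)[:2]-c; r=np.linalg.norm(v)
            if r<.025: print(st[i,4],r.round(4),np.degrees(np.arctan2(v[1],v[0])).round(1))
E
```

```text
clock 70.22 pos [ 0.6053 -0.1324  0.293 ] ydeg -94.58 q6 1.394 open 0.0275 F [-0.2  1.1  0.3] M [ 0.04  0.15 -0.01]
(0.6, 0, 0.3, 85) [-0.0159 -0.1316 -0.007 ] [(np.float64(-3.1343), 'q6', np.float64(-1.48)), (np.float64(0.0073), 'q6', np.float64(1.66)), (np.float64(3.1489), 'q6', np.float64(4.8))]
s6 [ 38  16  81  75 930] [77.8 51.4]
s8 [ 47  41  82  61 746] [91.8 69.2]
u1 [350.60442419 162.99665504]
9 0.0227 88.3
22 0.0181 110.8
u2 [238.84900439 164.33550987]
34 0.0214 65.1
22 0.0171 159.2
```

```bash
python3 - <<'E'
from h import *
P=optics.camera_params('scene'); mat=np.array([[.3096,-.1573],[.4651,-.1442],[.493,-.4583],[.3338,-.4748]])
for n in ('s6','s8'):
    im=cv2.imread(f'pics/{n}.png')[:,:,::-1].copy()
    hsv=cv2.cvtColor(im,cv2.COLOR_RGB2HSV)
    m=cv2.inRange(hsv,(0,0,150),(180,60,255)); m[:100]=0;m[230:]=0;m[:,:260]=0;m[:,420:]=0
    k,l,st,ce=cv2.connectedComponentsWithStats(m); i=1+np.argmax(st[1:,4])
    ys,xs=np.where(l==i); W=np.array([plane(P,(u,v),.012)[:2] for u,v in zip(xs,ys)]).astype(np.float32)
    r=cv2.minAreaRect(W*1000); print(n,r,cv2.boxPoints(r).round().tolist())
    d=cv2.inRange(hsv,(0,0,0),(180,130,70)); d[:95]=0;d[220:]=0;d[:,:265]=0;d[:,415:]=0
    d=cv2.morphologyEx(d,cv2.MORPH_OPEN,np.ones((3,3))); ys,xs=np.where(d>0); M=np.array([plane(P,(u,v),.004)[:2] for u,v in zip(xs,ys)]).astype(np.float32); rm=cv2.minAreaRect(M*1000); print('mat',rm,cv2.boxPoints(rm).round().tolist())
E
```

```text
s6 ((400.0133361816406, -303.34259033203125), (65.32320404052734, 266.7380065917969), 5.956885814666748) [[354.0, -174.0], [381.0, -439.0], [446.0, -433.0], [419.0, -167.0]]
mat ((406.01318359375, -359.9488830566406), (158.63417053222656, 417.8595275878906), 4.5717010498046875) [[310.0, -158.0], [344.0, -575.0], [502.0, -562.0], [468.0, -145.0]]
s8 ((398.8932800292969, -249.6748504638672), (73.31739807128906, 229.9092254638672), 19.048879623413086) [[327.0, -153.0], [402.0, -370.0], [471.0, -346.0], [396.0, -129.0]]
mat ((406.30413818359375, -362.999267578125), (158.7610626220703, 423.8141174316406), 4.6586785316467285) [[310.0, -158.0], [344.0, -581.0], [503.0, -568.0], [468.0, -145.0]]
```

```bash
python3 - <<'E'
from h import *
go((.40,-.29,.26,-161))
E
```

```text
clock 70.33 pos [ 0.6054 -0.1319  0.2929] ydeg -94.52 q6 1.394 open 0.0281 F [ 0.7 -0.4  0.2] M [-0.03  0.11  0.03]
(0.4, -0.29, 0.26, -161) [-0.1923  0.1738  0.0329] [(np.float64(-1.9813), 'q6', np.float64(-0.96)), (np.float64(1.1603), 'q6', np.float64(2.18))]
```

Call:
{"api": "servo_tool", "payload": {"rows": [[[-0.1923, 0.1738, 0.033, 0, 0, 1.16, 65], [-0.1923, 0.1738, 0.033, 0, 0, 1.16, 65], [-0.1923, 0.1738, 0.033, 0, 0, 1.16, 65], [-0.1923, 0.1738, 0.033, 0, 0, 1.16, 65], [-0.1923, 0.1738, 0.033, 0, 0, 1.16, 65], [-0.1923, 0.1738, 0.033, 0, 0, 1.16, 65], [-0.1923, 0.1738, 0.033, 0, 0, 1.16, 65], [-0.1923, 0.1738, 0.033, 0, 0, 1.16, 65], [-0.1923, 0.1738, 0.033, 0, 0, 1.16, 65], [-0.1923, 0.1738, 0.033, 0, 0, 1.16, 65]]]}}

```text
clock: 71.58
eef_pos: [0.3998, -0.2907, 0.2599]
ee_rot: [0.0, 0.814, -0.58, -0.0]
contact_force: [0.4, -0.5, 0.1]
opening: 0.0603
finger_force: 0.0
```

```bash
python3 - <<'E'
from h import *
p,im=snap('wrist','w11')
mat=np.array([[310,-158],[468,-145],[493,-459],[335,-473]],float)
m=cv2.inRange(cv2.cvtColor(im,cv2.COLOR_RGB2HSV),(0,0,120),(180,60,255))
m2=np.zeros_like(m); big=np.array([[.27,-.08],[.52,-.08],[.54,-.53],[.28,-.53]])
poly=np.array([proj(p,(*b,.01)) for b in big]).astype(np.int32); cv2.fillPoly(m2,[poly],255); m&=m2
k,l,st,ce=cv2.connectedComponentsWithStats(m)
for i in range(1,k):
    if st[i,4]>300:
        ys,xs=np.where(l==i); W=np.array([plane(p,(u,v),.013)[:2] for u,v in zip(xs,ys)]).astype(np.float32)*1000
        r=cv2.minAreaRect(W); print(st[i],r,cv2.boxPoints(r).round().tolist())
E
```

```text
[ 278   91   91  227 5512] ((399.4226989746094, -267.6726989746094), (70.42723846435547, 270.6847839355469), 6.610628604888916) [[349.0, -137.0], [380.0, -406.0], [450.0, -398.0], [419.0, -129.0]]
[ 198  281   54   56 1490] ((466.091796875, -123.9861831665039), (88.06584930419922, 42.73898696899414), 85.95874786376953) [[442.0, -166.0], [484.0, -169.0], [491.0, -82.0], [448.0, -79.0]]
```

```bash
python3 - <<'E'
from h import *
go((.4007,-.279,.03,-173.4))
E
```

```text
clock 71.62 pos [ 0.3998 -0.2908  0.2599] ydeg -160.98 q6 2.129 open 0.0605 F [-0.2 -0.6 -0.5] M [ 0.07  0.13 -0.04]
(0.4007, -0.279, 0.03, -173.4) [-0.0108 -0.0047  0.2299] [(np.float64(-2.9248), 'q6', np.float64(-0.72)), (np.float64(0.2168), 'q6', np.float64(2.42))]
```

Call:
{"api": "servo_tool", "payload": {"rows": [[[-0.0108, -0.0047, 0.05, 0, 0, 0.217, 60], [-0.0108, -0.0047, 0.11, 0, 0, 0.217, 60], [-0.0108, -0.0047, 0.17, 0, 0, 0.217, 60], [-0.0108, -0.0047, 0.22, 0, 0, 0.217, 60], [-0.0108, -0.0047, 0.23, 0, 0, 0.217, 60], [-0.0108, -0.0047, 0.23, 0, 0, 0.217, 60], [-0.0108, -0.0047, 0.23, 0, 0, 0.217, 60]]], "newtons": 40}}

```text
clock: 72.5
eef_pos: [0.4016, -0.2799, 0.0322]
ee_rot: [-0.0, 0.746, -0.666, 0.001]
contact_force: [0.7, -0.3, -0.3]
opening: 0.0555
finger_force: 0.0
```

```bash
python3 - <<'E'
from h import *
go((.4007,-.279,.0062,-173.4))
E
```

```text
clock 72.5 pos [ 0.4016 -0.2799  0.0322] ydeg -173.48 q6 2.367 open 0.0555 F [ 0.7 -0.3 -0.3] M [0.05 0.13 0.06]
(0.4007, -0.279, 0.0062, -173.4) [-0.0011  0.0008  0.026 ] [(np.float64(-3.1429), 'q6', np.float64(-0.72)), (np.float64(-0.0013), 'q6', np.float64(2.42)), (np.float64(3.1403), 'q6', np.float64(5.56))]
```

Call:
{"api": "servo_tool", "payload": {"rows": [[[0, 0, 0.015, 0, 0, 0, 60], [0, 0, 0.0235, 0, 0, 0, 60], [0, 0, 0.0235, 0, 0, 0, 60], [0, 0, 0.0235, 0, 0, 0, 0], [0, 0, 0.0235, 0, 0, 0, 0], [0, 0, 0.0235, 0, 0, 0, 0], [0, 0, 0.0235, 0, 0, 0, 0], [0, 0, 0.0235, 0, 0, 0, 0]]]}}

```text
clock: 73.5
eef_pos: [0.4007, -0.2792, 0.0066]
ee_rot: [-0.0, 0.746, -0.666, 0.0]
contact_force: [1.0, 0.2, 0.6]
opening: 0.0213
finger_force: 40.0
```

```bash
python3 - <<'E'
from h import *
go((.402,-.318,.0062,-174))
E
```

```text
clock 73.5 pos [ 0.4007 -0.2792  0.0066] ydeg -173.49 q6 2.367 open 0.0213 F [1.  0.2 0.6] M [0.14 0.04 0.03]
(0.402, -0.318, 0.0062, -174) [0.0387 0.0031 0.0004] [(np.float64(-3.1326), 'q6', np.float64(-0.77)), (np.float64(0.009), 'q6', np.float64(2.37)), (np.float64(3.1506), 'q6', np.float64(5.51))]
```

Gripped (21 mm opening). Lift, shift 38 mm back, lower, release, rise.

Call:
{"api": "servo_tool", "payload": {"rows": [[[0, 0, -0.015, 0, 0, 0, 0], [0, 0, -0.02, 0, 0, 0, 0], [0.02, 0.0015, -0.02, 0, 0, 0.005, 0], [0.038, 0.003, -0.02, 0, 0, 0.009, 0], [0.038, 0.003, -0.02, 0, 0, 0.009, 0], [0.038, 0.003, -0.01, 0, 0, 0.009, 0], [0.038, 0.003, -0.003, 0, 0, 0.009, 0], [0.038, 0.003, -0.0005, 0, 0, 0.009, 0], [0.038, 0.003, 0, 0, 0, 0.009, 0], [0.038, 0.003, 0, 0, 0, 0.009, 0], [0.038, 0.003, 0, 0, 0, 0.009, 60], [0.038, 0.003, 0, 0, 0, 0.009, 60], [0.038, 0.003, 0, 0, 0, 0.009, 60], [0.038, 0.003, -0.05, 0, 0, 0.009, 60], [0.038, 0.003, -0.11, 0, 0, 0.009, 60], [0.038, 0.003, -0.17, 0, 0, 0.009, 60], [0.0, 0.003, -0.25, 0, 0, 0.009, 60], [0.0, 0.003, -0.25, 0, 0, 0.009, 60], [0.0, 0.003, -0.25, 0, 0, 0.009, 60], [0.0, 0.003, -0.25, 0, 0, 0.009, 60]]]}}

```text
clock: 76.0
eef_pos: [0.3975, -0.2796, 0.255]
ee_rot: [0.0, 0.743, -0.669, -0.001]
contact_force: [-0.5, 0.3, -0.4]
opening: 0.0557
finger_force: 0.0
```

```bash
python3 - <<'E'
from h import *
p,im=snap('wrist','w12'); go((.4,-.3,.26,-174))
m=cv2.inRange(cv2.cvtColor(im,cv2.COLOR_RGB2HSV),(0,0,120),(180,60,255))
m2=np.zeros_like(m); big=np.array([[.27,-.08],[.52,-.08],[.54,-.53],[.28,-.53]])
poly=np.array([proj(p,(*b,.01)) for b in big]).astype(np.int32); cv2.fillPoly(m2,[poly],255); m&=m2
k,l,st,ce=cv2.connectedComponentsWithStats(m)
for i in range(1,k):
    if st[i,4]>300:
        ys,xs=np.where(l==i); W=np.array([plane(p,(u,v),.013)[:2] for u,v in zip(xs,ys)]).astype(np.float32)*1000
        r=cv2.minAreaRect(W); print(st[i],r,cv2.boxPoints(r).round().tolist())
# vent knob in scene
q,a=snap('scene','s9'); m,b=blobs(a,(0,170,110),(6,255,255),8)
m2,b2=blobs(a,(174,170,110),(180,255,255),8)
print([(x[0],x[1]) for x in b+b2], proj(q,(.6068,.207,.088)), proj(q,(.6545,.2033,.158)))
E
```

```text
clock 76.05 pos [ 0.3974 -0.2796  0.2547] ydeg -174.01 q6 2.371 open 0.0559 F [ 0.2  0.2 -0.2] M [0.07 0.08 0.01]
(0.4, -0.3, 0.26, -174) [ 0.0205 -0.0005 -0.0054] [(np.float64(-3.1418), 'q6', np.float64(-0.75)), (np.float64(-0.0002), 'q6', np.float64(2.39)), (np.float64(3.1414), 'q6', np.float64(5.53))]
[ 282   43   68  244 6148] ((400.7251892089844, -305.96142578125), (68.14888000488281, 269.3423767089844), 5.989895820617676) [[353.0, -176.0], [381.0, -443.0], [449.0, -436.0], [421.0, -168.0]]
[377 279  30  60 855] ((280.5479736328125, -155.6072998046875), (29.471668243408203, 88.42703247070312), 27.46622657775879) [[247.0, -123.0], [288.0, -202.0], [314.0, -188.0], [273.0, -110.0]]
[ 205  280   52   62 1759] ((493.7244567871094, -127.78604125976562), (101.57867431640625, 42.40231704711914), 74.16951751708984) [[459.0, -171.0], [500.0, -182.0], [528.0, -85.0], [487.0, -73.0]]
[(np.int32(552), array([262.9, 367.7])), (np.int32(86), array([397.4, 356.8]))] [397.14890308 357.79395283] [376.95724497 352.80253814]
```

```bash
python3 -c "
from bench import robot
print(robot.job_done())"
```

```text
the job is handed in; nothing more can be done
None
```

The job is handed in at about 76 s: three nipples seated, nuts run finger-tight and nipped about 60° further with the spanner, spanner flat on its mat, vent lever down; the spanner was found about 35 mm out of place after the lever was down, so I re-laid it then, out of the asked order.

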